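# Fit funnels to the vacuum filtration station and start its pump

### The job

Fit every filter funnel on the bench to the filtration station: a silicone sleeve loosely into a port, then a funnel loosely into that sleeve, and close any port left without a funnel with the blanking plug. Lower each cone gently until it rests upright by its own weight with the gap under its collar or bowl still open, never pushing it home, since a pushed cone drives the seat ring down the port and jams. When all three ports are closed, press the round power key and, after letting it up, the oblong start key; leave the square vent key and the other things on the bench alone.

Things in the scene. Friction and masses are not known exactly. Their poses are not given: they have to be found in the camera images.
- station: vacuum filtration station with built-in pump, fixed: white box 130 (x) x 385 (y) x 45 mm high, front to the robot, yaw up to 7 degrees; a row of three steel port cups on its deck, a panel with three keys at its right-hand (-y) end. Origin under the box, on the line of the ports, 7.5 mm to the right of its middle; x to the rear, y left along the row, z up
- port_left (a point): centre of the mouth of the left port cup, z up (79 mm above the worktop, 34 mm above the deck). The steel cup is 57 mm across outside and lined with a silicone seat ring whose tapered bore is 45.4 mm across at the mouth and narrows by 0.364 mm in diameter per mm of depth, open 28 mm deep. Neighbouring ports are 95 mm apart
- seat_left (a joint): how far the seat ring of the left port has been driven down its cup: 0 flush with the rim, up to 0.0055 m. A press fit: it slips when a cone is pushed with more than about 10 N, and stays down
- port_mid (a point): centre of the mouth of the middle port cup, z up (79 mm above the worktop, 34 mm above the deck). The steel cup is 57 mm across outside and lined with a silicone seat ring whose tapered bore is 45.4 mm across at the mouth and narrows by 0.364 mm in diameter per mm of depth, open 28 mm deep. Neighbouring ports are 95 mm apart
- seat_mid (a joint): how far the seat ring of the middle port has been driven down its cup: 0 flush with the rim, up to 0.0055 m. A press fit: it slips when a cone is pushed with more than about 10 N, and stays down
- port_right (a point): centre of the mouth of the right port cup, z up (79 mm above the worktop, 34 mm above the deck). The steel cup is 57 mm across outside and lined with a silicone seat ring whose tapered bore is 45.4 mm across at the mouth and narrows by 0.364 mm in diameter per mm of depth, open 28 mm deep. Neighbouring ports are 95 mm apart
- seat_right (a joint): how far the seat ring of the right port has been driven down its cup: 0 flush with the rim, up to 0.0055 m. A press fit: it slips when a cone is pushed with more than about 10 N, and stays down
- sleeve_a: light grey silicone adapter sleeve (three alike), open at both ends, 46 mm high, 50 g; origin at centre of underside, z up. Outside: taper 38 mm across at the bottom to 47.5 at 26 mm up (taper of the ports), then grip collar 52 across to 46 mm. Inside: taper, mouth 42. Loose in a port, its origin is 21 mm below the port mouth, a 5 mm gap under the collar; pushed, it drives the seat ring down and jams
- sleeve_b: light grey silicone adapter sleeve (three alike), open at both ends, 46 mm high, 50 g; origin at centre of underside, z up. Outside: taper 38 mm across at the bottom to 47.5 at 26 mm up (taper of the ports), then grip collar 52 across to 46 mm. Inside: taper, mouth 42. Loose in a port, its origin is 21 mm below the port mouth, a 5 mm gap under the collar; pushed, it drives the seat ring down and jams
- sleeve_c: light grey silicone adapter sleeve (three alike), open at both ends, 46 mm high, 50 g; origin at centre of underside, z up. Outside: taper 38 mm across at the bottom to 47.5 at 26 mm up (taper of the ports), then grip collar 52 across to 46 mm. Inside: taper, mouth 42. Loose in a port, its origin is 21 mm below the port mouth, a 5 mm gap under the collar; pushed, it drives the seat ring down and jams
- funnel_a: white porcelain filter funnel (two or three present, alike), 66 mm high, 70 to 120 g; origin at centre of underside, z up. Lower end: taper 34 mm across at the bottom to 44 at 26 mm up; then round bowl 56 across from 27 to 66 mm up (grip its outside). Loose in a sleeve, its origin is 25 mm above the sleeve's, a 5 mm gap between sleeve and bowl; pushed, it drives the seat ring down and jams
- funnel_b: white porcelain filter funnel (two or three present, alike), 66 mm high, 70 to 120 g; origin at centre of underside, z up. Lower end: taper 34 mm across at the bottom to 44 at 26 mm up; then round bowl 56 across from 27 to 66 mm up (grip its outside). Loose in a sleeve, its origin is 25 mm above the sleeve's, a 5 mm gap between sleeve and bowl; pushed, it drives the seat ring down and jams
- funnel_c: white porcelain filter funnel (two or three present, alike), 66 mm high, 70 to 120 g; origin at centre of underside, z up. Lower end: taper 34 mm across at the bottom to 44 at 26 mm up; then round bowl 56 across from 27 to 66 mm up (grip its outside). Loose in a sleeve, its origin is 25 mm above the sleeve's, a 5 mm gap between sleeve and bowl; pushed, it drives the seat ring down and jams
- plug: light grey silicone blanking plug, solid, 57 mm high, 80 g; origin at centre of underside, z up. Taper as the sleeves (38 to 47.5 mm across, 0 to 26 mm up), collar 52 across from 26 to 32 mm up, grip knob 26 across from 32 to 57 mm up. Loose in a port, its origin is 21 mm below the port mouth, a 5 mm gap under the collar
- key_power_top (a point): centre of the top face of the round power key, 25 mm across, the rear one (farthest from the robot), of the three at the right-hand end of the station; keys are 36 mm apart and stand 9 mm above their panel; z up
- key_power (a joint): travel of the power key: 0 up, 0.005 m fully down; a spring (about 1.5 N to start, 5 N fully down) brings it back
- key_vent_top (a point): centre of the top face of the square vent key, 21 mm, the middle one, of the three at the right-hand end of the station; keys are 36 mm apart and stand 9 mm above their panel; z up
- key_vent (a joint): travel of the vent key: 0 up, 0.005 m fully down; a spring (about 1.5 N to start, 5 N fully down) brings it back
- key_start_top (a point): centre of the top face of the oblong start key, 22 x 44 mm, the front one (nearest the robot), of the three at the right-hand end of the station; keys are 36 mm apart and stand 9 mm above their panel; z up
- key_start (a joint): travel of the start key: 0 up, 0.005 m fully down; a spring (about 1.5 N to start, 5 N fully down) brings it back
- timer: flat white timer, 62 x 66 x 18 mm, a bystander; origin under its centre
- marker: black marker pen lying down, 126 mm long, 14 mm high, a bystander; origin under its centre
- stirrer: magnetic stirrer, a fixed white box 193 (x) x 157 (y) x 96 mm high, a bystander; origin under its centre
- stand_0: retort stand with a burette, 0.66 m high, fixed bystander; origin under its foot plate (138 x 200 mm); the burette hangs 40 mm in front (-x) of the origin, from 0.19 m up

How it is judged:
By the outcome, as a careful person would: the job done as asked, in the order asked, and still so for the second after the job is handed in, with the robot touching nothing.
Of funnel_a, funnel_b, funnel_c only 2 to 3 are there at a start; the rules pass over those that are not, and their reading is None.
At some moment in a run one of sleeve_a, sleeve_b, sleeve_c may be knocked a few centimetres aside while the robot is not near it.
It also fails if it takes over 208 s, if anything falls off the work surface, if the arm or the gripper's body presses on something with over 40 N, if the wrist force passes 120 N, or if a joint passes its speed limit or range.

### The arm

A 7-joint arm with a two-finger parallel gripper is mounted at the origin on a cart in front of the work surface, level with it; the furniture and walls round the work are solid. World frame = base frame: x ahead of the robot, y to its left, z up, the work surface at z = 0. Lengths are in m, angles in rad, forces in N, time in s.
With the tool pointing down it reaches from about 0.4 to 0.85 m from the base axis. Payload 10.4 kg.
Tool frame: the origin (TCP) lies midway between the tips of the shut fingers; the grasp point (between the pads) lies 19 mm behind it (manip.tcp_to_grasp is the distance from the TCP to the grasp point, in m); x points along the fingers, y is the direction in which the jaws open and shut, and the axes are right-handed (so a half turn about x gives the same grasp; the last joint's range is limited). The gripper opens to 85 mm and grips with 20 to 120 N. Pads are 22 mm wide; open, the fingers measure 114 mm over their backs; the gripper's body (76 mm by 85 mm) begins 54 mm behind the grasp point. The pads swing forward as they close: fully open they stand 13 mm farther back than shut.
Start: joints at [-1.297, 0.332, -0.065, 1.46, 0.022, 1.35, -0.088], TCP at [0.183, 0.598, 0.208] pointing down, gripper open.
Joint ranges: [-2.6, 2.6], [-0.5, 2.12], [-1.47, 1.34], [0.16, 2.42], [-1.27, 4.41], [0.06, 2.06], [-2.6, 2.6]. Speed limits (rad/s): [2.22, 2.22, 2.79, 2.79, 3.14, 3.14, 3.14].

### API

Orientations are given as a unit quaternion [x, y, z, w].
In Python, from workcell import monitor, viewer, manip gives the robot as it stands. The module is installed in compiled form; this text tells all that it offers.
- The arm moves only by the tool send_rows, never from a script. Its arguments are lists of equal length, an entry for each row: "grip": the closure in counts, from 0 (fully open) to 255 (shut); "offset": the shift along the tool's x, y, z in mm, a list of three; "twist": the turn about the tool's x in degrees. In form: {"grip": [grip, ...], "offset": [[tx, ty, tz], ...], "twist": [twist, ...]}. A call has exactly 5 rows; each row is the pose to reach, as a shift and turn from the pose commanded when the call began, along the tool's axes at that moment; what a row does not reach only later rows make up. A row lasts 1/12 s, in which the tool goes at most 41.7 mm and 7.16 degrees, less where a joint would pass 70% of its speed; a pose out of reach is approached as far as the arm can. A call with a gripper value outside its range is refused whole. The fingers move at their own pace and stop on an object; "newtons" is the grip in N (left out, the last holds). Time passes only in rows, so rows that repeat a pose let the fingers close, or fill a call up. It gives the time, the measured TCP pose, the force and the opening at its end, in the units of the state.
- monitor.get_obs(): the state, without advancing time (a new reading comes with each control period).
- viewer.camera(name): name is "side" or "top" or "wrist"; returns (picture, depth): 480x640x3 uint8, blue, green, red; 480x640 float32, m along the optical axis (not along the pixel's ray), 0 where there is no reading.
- viewer.camera_model(name): a dict with "camera_matrix" (3x3 intrinsics, pixels), "R" (3x3) and "t" (3): a world point X has camera coordinates R X + t; the wrist camera has in their place "mount" (4x4, takes a point from camera to tool coordinates, whose origin is the TCP and whose axes are the tool frame's). Camera axes: x right, y down, z forward; pixel columns grow to the right and rows downward; lengths in m; the calibration is good to about 2 mm. A picture is of the moment at which its call begins: read the wrist's pose just before it. camera_model takes no time and is no camera call.
- manip.hand_in(): hands the job in, once; it reports no verdict.
Trained networks look in the newest picture that a camera, given by its name, has taken for a name from the list of things; names that differ only in an ending like _2 or _b are one class to them, and where a whole thing is asked for, a point or a joint stands for the part that bears it (a point fixed in the world has none). Each returns a list of dicts, best first, with "score" (0 to 1); they miss things now and then, are a little off and sometimes report something else, mostly with a low value. They report only what shows in the picture. A call takes as long as a camera call.
- viewer.recognise(target, camera): "box" ([left, top, width, height] in pixels, round what is visible of it).
- viewer.regions_of(target, camera): "region" (480x640 bool, what is visible of it) and "box" ([left, top, width, height] in pixels, round what is visible of it).
- viewer.spot_point(target, camera): "position" ([column, row] in pixels: a listed point, or the origin of a listed thing).
The state is a dict: "clock": time; "joint_pos": joint angles; "joint_velocities": joint speeds; "tau": joint torques, N m; "position": TCP position; "ee_rot": TCP orientation; "ft_force": force on the tool from outside, world axes, zero at the start; "torque": the same for the moment, N m; "grip_width": opening from 0.0 (shut) to 1.0 (fully open).
Only numpy, scipy, OpenCV 4.12 (cv2) and the standard library are available. Lean on these libraries where they do the work, as an engineer would, in place of code of your own. Each camera call takes 0.05 s, during which the arm holds its last target.

## Working session

There is one attempt and no reset: what is moved stays moved. The work goes in short steps, Python scripts to look and compute and a tool call to move; the robot and the scene stay as the last step left them, time stands still between calls to the robot, and variables do not carry over. Pictures are saved under pics/ and viewed, and the job is handed in when it is done.

Besides the shell and the picture viewer there is one more tool, called after "Request:" by a JSON object that holds its "api" and its "payload", one argument or row to a line. send_rows: Moves the arm, as the interface text tells. Its arguments: {"type":"object","properties":{"grip":{"type":"array","items":{"type":"number"}},"offset":{"type":"array","items":{"type":"array","items":{"type":"number"}}},"twist":{"type":"array","items":{"type":"number"}},"newtons":{"type":"number"}},"required":["grip","offset","twist"]}

```bash
mkdir -p pics
cat > h.py <<'E'
from workcell import monitor, viewer, manip
import numpy as np, cv2
from scipy.spatial.transform import Rotation as Rn
def snap(cam,fn=None):
    o=monitor.get_obs(); im,d=viewer.camera(cam)
    if fn: cv2.imwrite('pics/'+fn,im)
    return o,im,d
def model(cam,o=None):
    m=viewer.camera_model(cam); K=np.array(m['camera_matrix'])
    if 'mount' in m:
        T=np.eye(4);T[:3,:3]=Rn.from_quat(o['ee_rot']).as_matrix();T[:3,3]=o['position']
        C=T@np.array(m['mount']); R=C[:3,:3].T; t=-R@C[:3,3]
    else: R=np.array(m['R']);t=np.array(m['t'])
    return K,R,t
def toW(cam,uv,z=None,depth=None,o=None):
    K,R,t=model(cam,o); r=np.linalg.inv(K)@np.array([uv[0],uv[1],1.]); c=-R.T@t; rw=R.T@r
    s=(z-c[2])/rw[2] if depth is None else depth
    return c+s*rw
def cloud(cam,d,o=None):
    K,R,t=model(cam,o); v,u=np.mgrid[0:480,0:640]
    P=np.stack([u,v,np.ones_like(u)],-1)@np.linalg.inv(K).T*d[...,None]
    W=(P-t)@R; W[d==0]=np.nan
    return W
E
python3 - <<'E'
from h import *
o=monitor.get_obs();print(o)
for c in('top','side','wrist'):
    o,im,d=snap(c,c+'0.png')
    m=viewer.camera_model(c);print(c,m)
    if c!='wrist':
        for n in('station','sleeve_a','funnel_a','plug','port_left','port_mid','port_right','timer','marker','stirrer','stand_0','key_power_top','key_vent_top','key_start_top'):
            print(n,[(np.round(r['position']).tolist(),round(r['score'],2)) for r in viewer.spot_point(n,c)][:5])
E
```

```text
{'clock': 0.0, 'joint_pos': array([-1.29659003,  0.33289789, -0.06470666,  1.46095654,  0.02159628,
        1.34987269, -0.08850551]), 'joint_velocities': array([ 0.00020919, -0.00087548,  0.00176421,  0.0003796 ,  0.00059706,
       -0.00029956, -0.00114128]), 'tau': array([-5.83805013e-04, -6.25453806e+01,  4.88274184e-02, -3.91602337e+01,
        1.61430269e-02,  1.00747019e-02, -3.12023133e-05]), 'position': array([0.18267413, 0.59728149, 0.20709245]), 'ee_rot': array([ 0.10403876,  0.69938971, -0.10505055,  0.69928131]), 'ft_force': array([-0.57853652, -0.14887824,  1.23185805]), 'torque': array([0.02326153, 0.03893248, 0.0329845 ]), 'grip_width': 0.9989503500799203}
top {'camera_matrix': array([[451.32770177,   0.        , 322.40061791],
       [  0.        , 451.32770177, 243.95490523],
       [  0.        ,   0.        ,   1.        ]]), 'R': array([[ 0.00189139, -0.99985067,  0.01717723],
       [-0.98495195, -0.0048312 , -0.17276084],
       [ 0.17281803, -0.01659199, -0.98481401]]), 't': array([-0.12156356,  0.57479077,  1.25915181])}
station [([340.0, 253.0], 0.79)]
sleev
[... 1468 characters left out ...]
0.29)]
key_power_top [([302.0, 195.0], 0.53), ([320.0, 244.0], 0.49), ([329.0, 186.0], 0.26)]
key_vent_top [([316.0, 197.0], 0.39)]
key_start_top [([327.0, 198.0], 0.49)]
wrist {'camera_matrix': array([[428.82864002,   0.        , 317.18156099],
       [  0.        , 428.82864002, 235.60200483],
       [  0.        ,   0.        ,   1.        ]]), 'mount': array([[-7.43703471e-04, -2.61558386e-01,  9.65187369e-01,
        -1.65628812e-01],
       [ 9.99999662e-01, -5.33545003e-04,  6.25940692e-04,
         7.61767093e-05],
       [ 3.51250861e-04,  9.65187508e-01,  2.61558694e-01,
        -6.62269732e-02],
       [ 0.00000000e+00,  0.00000000e+00,  0.00000000e+00,
         1.00000000e+00]])}
```

View pictures.

View pics/top0.png

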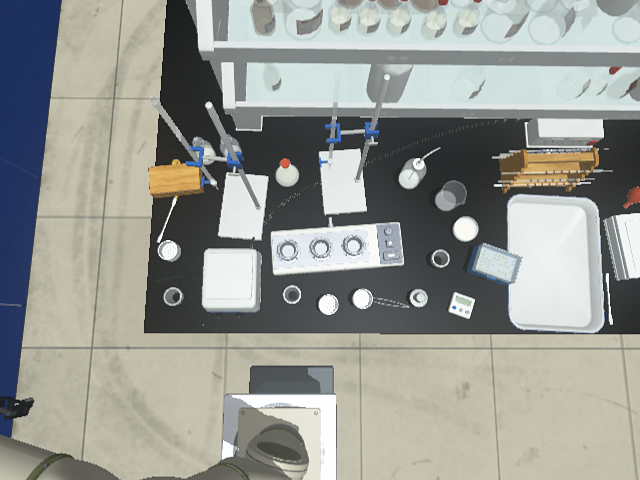

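View pics/side0.png

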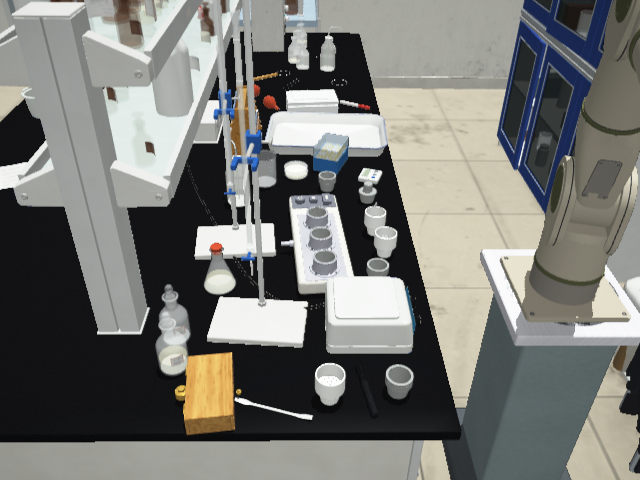

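View pics/wrist0.png

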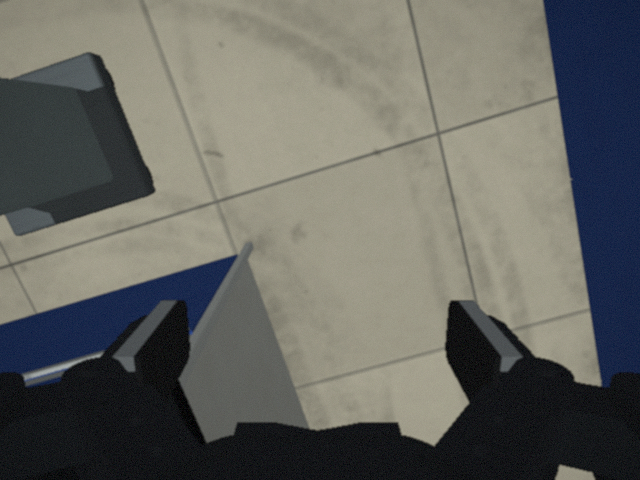

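Run:
```python
from h import *
o,im,d=snap('top'); W=cloud('top',d)
np.save('W.npy',W)
def reg(n,c='top'):
    for r in viewer.regions_of(n,c):
        m=r['region']&np.isfinite(W[...,0]); P=W[m]
        if len(P)==0: continue
        zt=np.nanpercentile(P[:,2],95)
        Q=P[P[:,2]>zt-0.012]
        lo,hi=np.percentile(Q,2,axis=0),np.percentile(Q,98,axis=0)
        print(n,round(r['score'],2),r['box'],'ztop',zt.round(3),'mid',((lo+hi)/2).round(3)[:2],'ext',(hi-lo).round(3)[:2],m.sum())
for n in('sleeve_a','funnel_a','plug','timer','marker','station','stirrer','key_power_top'): reg(n)
for n,p in(('L',(288,248)),('M',(321,247)),('R',(353,246)),('kp',(389,230)),('kv',(391,241)),('ks',(391,255))):
    z=.079 if n in 'LMR' else .06
    print(n,toW('top',p,z).round(3),W[p[1]-2:p[1]+3,p[0]-2:p[0]+3,2].mean().round(3))
b=cv2.resize(im[200:340,140:500],None,fx=2.2,fy=2.2,interpolation=cv2.INTER_CUBIC);cv2.imwrite('pics/topz.png',b)
# deck points for station fit
```

```text
sleeve_a 0.7 [432.7, 250.2, 17.0, 14.3] ztop 0.048 mid [ 0.536 -0.464] ext [0.047 0.048] 171
sleeve_a 0.6 [161.3, 285.6, 22.9, 18.2] ztop 0.049 mid [0.425 0.306] ext [0.048 0.049] 262
sleeve_a 0.51 [448.3, 291.2, 28.3, 27.6] ztop 0.021 mid [ 0.403 -0.527] ext [0.066 0.068] 493
sleeve_a 0.47 [281.4, 285.3, 20.9, 19.8] ztop 0.049 mid [ 0.432 -0.032] ext [0.048 0.048] 226
funnel_a 0.87 [318.2, 291.7, 19.5, 21.4] ztop 0.067 mid [ 0.403 -0.137] ext [0.053 0.053] 318
funnel_a 0.78 [354.3, 287.8, 19.8, 20.4] ztop 0.067 mid [ 0.42  -0.232] ext [0.053 0.052] 299
funnel_a 0.56 [158.5, 238.2, 22.5, 22.5] ztop 0.067 mid [0.555 0.322] ext [0.054 0.054] 370
funnel_a 0.5 [312.2, 238.0, 17.2, 18.7] ztop 0.082 mid [ 0.563 -0.114] ext [0.049 0.048] 147
plug 0.48 [409.7, 286.2, 14.9, 21.2] ztop 0.06 mid [ 0.423 -0.397] ext [0.022 0.023] 257
timer 0.7 [430.9, 249.0, 20.2, 17.9] ztop 0.048 mid [ 0.538 -0.463] ext [0.05  0.051] 248
timer 0.18 [386.1, 229.6, 5.5, 5.0] ztop 0.063 mid [ 0.615 -0.311] ext [0.017 0.018] 40
marker 0.67 [158.3, 277.7, 33.5, 5.0] ztop 0.016 mid [0.482 0.314] ext [0.018 0.083] 119
station 0.66 [269.0, 219.7, 135.7, 55.3] ztop 0.077 mid [ 0.564 -0.115] ext [0.064 0.238] 5794
station 0.5 [386.2, 238.9, 6.0, 8.3] ztop 0.064 mid [ 0.581 -0.315] ext [0.019 0.019] 48
stirrer 0.62 [312.9, 238.8, 16.3, 22.2] ztop 0.082 mid [ 0.562 -0.114] ext [0.051 0.048] 185
stirrer 0.48 [431.7, 249.1, 17.8, 22.2] ztop 0.048 mid [ 0.538 -0.463] ext [0.05  0.051] 254
key_power_top 0.61 [162.2, 288.5, 23.7, 16.3] ztop 0.049 mid [0.425 0.306] ext [0.048 0.049] 250
key_power_top 0.6 [387.1, 231.1, 6.2, 7.7] ztop 0.063 mid [ 0.615 -0.312] ext [0.02  0.021] 49
L [ 0.558 -0.022  0.079] 0.049
M [ 0.562 -0.115  0.079] nan
R [ 0.565 -0.206  0.079] 0.047
kp [ 0.616 -0.313  0.06 ] 0.058
kv [ 0.583 -0.318  0.06 ] 0.059
ks [ 0.542 -0.317  0.06 ] nan
```

Run:
```python
from h import *
o,im,d=snap('side');W=cloud('side',d)
cv2.imwrite('pics/sidez.png',cv2.resize(im[150:430,220:480],None,fx=2.1,fy=2.1,interpolation=cv2.INTER_CUBIC))
for n in('sleeve_a','funnel_a','plug'):
    for r in viewer.regions_of(n,'side'):
        P=W[r['region']&np.isfinite(W[...,0])]
        zt=np.nanpercentile(P[:,2],95);Q=P[P[:,2]>zt-0.012]
        lo,hi=np.percentile(Q,2,axis=0),np.percentile(Q,98,axis=0)
        print(n,round(r['score'],2),r['box'],zt.round(3),((lo+hi)/2).round(3)[:2],(hi-lo).round(3)[:2])
```

```text
sleeve_a 0.91 [368.8, 260.3, 18.2, 13.6] 0.047 [ 0.434 -0.03 ] [0.045 0.05 ]
sleeve_a 0.85 [383.3, 363.9, 29.7, 38.7] 0.047 [0.426 0.308] [0.048 0.05 ]
sleeve_a 0.67 [319.6, 174.3, 19.0, 19.4] 0.046 [ 0.54 -0.46] [0.05  0.053]
sleeve_a 0.26 [309.2, 208.0, 18.3, 8.7] 0.079 [ 0.573 -0.222] [0.044 0.026]
funnel_a 0.78 [361.4, 207.8, 23.8, 26.7] 0.066 [ 0.421 -0.225] [0.051 0.068]
funnel_a 0.78 [372.9, 227.2, 21.4, 33.3] 0.065 [ 0.404 -0.134] [0.051 0.057]
funnel_a 0.66 [314.0, 364.4, 33.2, 41.7] 0.065 [0.556 0.324] [0.051 0.055]
plug 0.7 [357.6, 179.3, 16.9, 27.7] 0.057 [ 0.424 -0.395] [0.023 0.028]
```

View pics/topz.png

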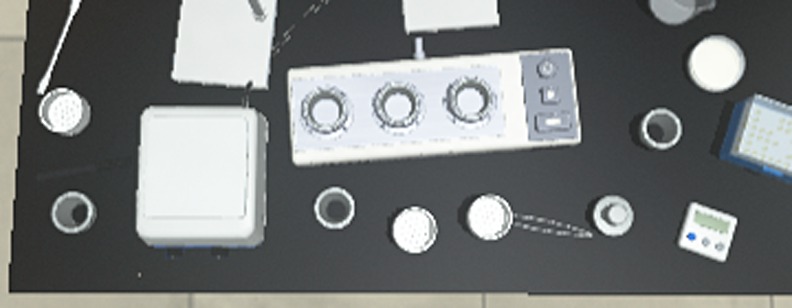

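View pics/sidez.png

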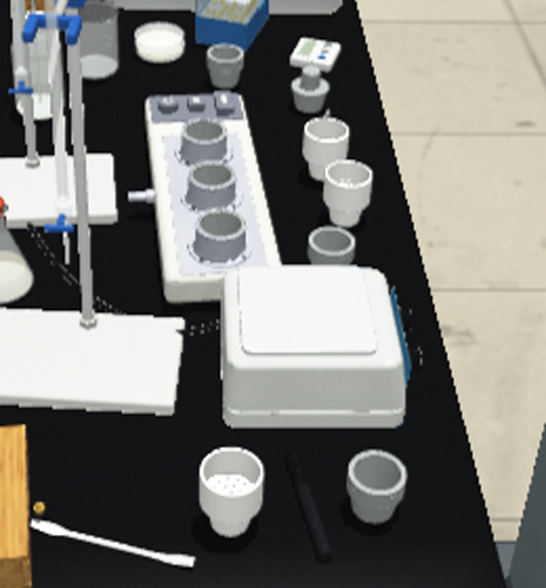

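```bash
cat >> h.py <<'E'
def pose():
    o=monitor.get_obs(); R=Rn.from_quat(o['ee_rot']).as_matrix()
    yaw=np.degrees(np.arctan2(R[1,2],R[0,2]))  # heading of tool z from world x
    return o,R,yaw
def plan(x,y,z,yaw=None):
    o,R,yw=pose(); off=R.T@(np.array([x,y,z])-o['position'])*1000
    tw=0 if yaw is None else -(yaw-yw)
    print('t',round(o['clock'],2),'pos',o['position'].round(4),'yaw',yw.round(2),'f',o['ft_force'].round(1),'g',round(o['grip_width'],3),'tilt',R[:,0].round(4))
    print('OFFSET',off.round(1),'TWIST',round(tw,2))
E
python3 - <<'E'
from h import *
W=np.load('W.npy')
plan(.425,.306,.2,0)
m=(W[...,2]>.12)&(W[...,0]<.75)&(W[...,0]>.3)&(abs(W[...,1])<.6)
P=W[m]
for y0 in np.arange(-.6,.6,.05):
    q=P[(P[:,1]>=y0)&(P[:,1]<y0+.05)]
    if len(q)>3: print(round(y0,2),len(q),'xmin',q[:,0].min().round(3),'zrange',q[:,2].min().round(3),q[:,2].max().round(3))
E
```

```text
t 2.2 pos [0.1828 0.5977 0.2079] yaw -17.01 f [ 0.6  0.  -0.2] g 0.999 tilt [-0.e+00  1.e-04 -1.e+00]
OFFSET [   7.9 -208.1  316.9] TWIST -17.01
-0.25 4 xmin 0.749 zrange 0.373 0.378
0.05 817 xmin 0.662 zrange 0.122 0.663
0.1 146 xmin 0.681 zrange 0.405 0.417
0.15 751 xmin 0.681 zrange 0.175 0.661
```

Request:
{"api": "send_rows", "payload": {
  "grip": [40,40,40,40,40],
  "offset": [
    [0,-22,33],
    [0,-44,66],
    [0,-66,99],
    [0,-88,132],
    [0,-104,158]
  ],
  "twist": [-3,-6,-9,-12,-15],
  "newtons": 25
}}

```text
clock: 2.62
position: [0.3056, 0.4493, 0.2082]
ee_rot: [0.012, 0.707, -0.012, 0.707]
ft_force: [0.6, 0.7, 0.8]
grip_width: 0.845
```

```bash
python3 -c "
from h import *
plan(.425,.306,.2,0)"
```

```text
t 2.62 pos [0.3056 0.4493 0.2082] yaw -1.98 f [0.6 0.7 0.8] g 0.845 tilt [ 6.e-04 -0.e+00 -1.e+00]
OFFSET [   8.2 -139.1  124.3] TWIST -1.98
```

Request:
{"api": "send_rows", "payload": {
  "grip": [40,40,40,40,40],
  "offset": [
    [2,-30,27],
    [4,-60,54],
    [6,-90,81],
    [8,-118,106],
    [8,-139,124]
  ],
  "twist": [-2,-2,-2,-2,-2]
}}

```text
clock: 3.03
position: [0.4246, 0.3054, 0.1998]
ee_rot: [0.001, 0.707, -0.001, 0.707]
ft_force: [0.8, 0.1, 0.4]
grip_width: 0.84
```

Request:
{"api": "send_rows", "payload": {
  "grip": [40,40,40,40,40],
  "offset": [
    [0,0,0],
    [0,0,0],
    [0,0,0],
    [0,0,0],
    [0,0,0]
  ],
  "twist": [0,0,0,0,0]
}}

```text
clock: 3.45
position: [0.4217, 0.3099, 0.1999]
ee_rot: [-0.001, 0.707, 0.001, 0.707]
ft_force: [1.4, 0.4, -0.0]
grip_width: 0.842
```

```bash
cat >> h.py <<'E'
def rimfit(cam,name,ztop,fn=None,near=None):
    """centre of object top rims (world) from region's points"""
    o,im,d=snap(cam,fn); W=cloud(cam,d,o); out=[]
    for r in viewer.regions_of(name,cam):
        m=r['region']&np.isfinite(W[...,0])&(abs(W[...,2]-ztop)<.006)
        P=W[m]
        if len(P)<20: continue
        (cx,cy),rad=cv2.minEnclosingCircle(P[:,:2].astype(np.float32))
        med=(np.percentile(P[:,:2],1,axis=0)+np.percentile(P[:,:2],99,axis=0))/2
        print(name,round(r['score'],2),np.round(r['box']).tolist(),'circ',round(cx,4),round(cy,4),'r',round(rad*1000,1),'bb',med.round(4),'z',np.median(P[:,2]).round(4),len(P))
E
python3 - <<'E'
from h import *
plan(.425,.306,.2,0)
rimfit('wrist','sleeve_a',.046,'w1.png')
rimfit('wrist','funnel_a',.066)
E
```

```text
t 3.45 pos [0.4217 0.3099 0.1999] yaw 0.12 f [ 1.4  0.4 -0. ] g 0.842 tilt [-2.e-04  2.e-04 -1.e+00]
OFFSET [-0.1 -3.9  3.3] TWIST 0.12
sleeve_a 0.72 [280.0, 174.0, 68.0, 71.0] circ 0.4241 0.3075 r 26.1 bb [0.4239 0.3075] z 0.0453 1546
funnel_a 0.71 [301.0, 323.0, 66.0, 85.0] circ 0.5542 0.3237 r 28.6 bb [0.554  0.3229] z 0.0646 1035
```

View pics/w1.png

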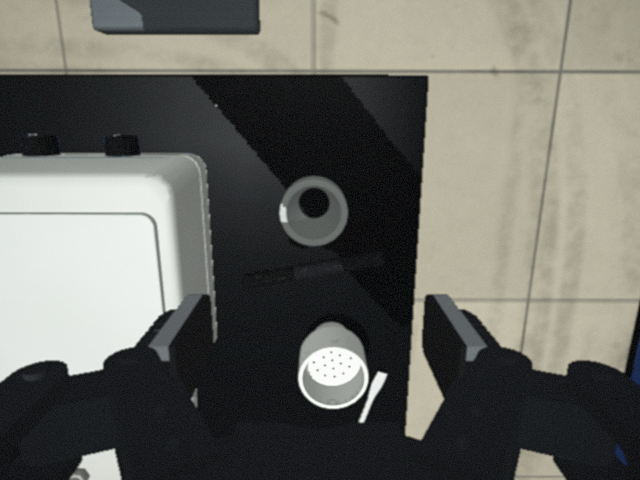

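Request:
{"api": "send_rows", "payload": {
  "grip": [40,40,40,40,40],
  "offset": [
    [40,-2.4,2.3],
    [80,-2.4,2.3],
    [118,-2.4,2.3],
    [150,-2.4,2.3],
    [160,-2.4,2.3]
  ],
  "twist": [0,0,0,0,0]
}}

```text
clock: 4.07
position: [0.4223, 0.3045, 0.0354]
ee_rot: [-0.002, 0.709, -0.001, 0.705]
ft_force: [-0.4, -0.5, 0.0]
grip_width: 0.843
```

Request:
{"api": "send_rows", "payload": {
  "grip": [40,40,40,40,40],
  "offset": [
    [8,0,0],
    [14,0,0],
    [14,0,0],
    [14,0,0],
    [14,0,0]
  ],
  "twist": [0,0,0,0,0]
}}

```text
clock: 4.48
position: [0.4257, 0.3072, 0.0274]
ee_rot: [0.001, 0.706, 0.001, 0.708]
ft_force: [-0.3, 0.0, -0.2]
grip_width: 0.844
```

Run:
```python
from h import *
plan(.424,.3075,.026,0)
rimfit('wrist','sleeve_a',.046,'w2.png')
```

```text
t 4.48 pos [0.4257 0.3072 0.0274] yaw -0.0 f [-0.3  0.  -0.2] g 0.844 tilt [ 0.0018  0.0018 -1.    ]
OFFSET [ 1.4  0.3 -1.7] TWIST -0.0
sleeve_a 0.73 [248.0, 218.0, 140.0, 145.0] circ 0.424 0.3072 r 26.2 bb [0.4234 0.3073] z 0.0452 6446
```

View pics/w2.png

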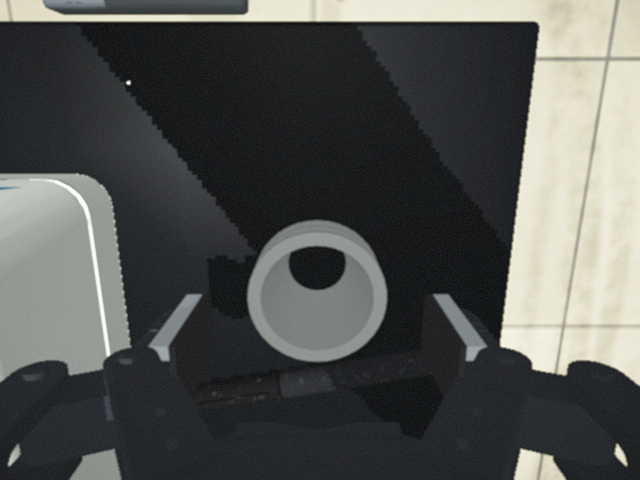

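Request:
{"api": "send_rows", "payload": {
  "grip": [40,40,40,40,40],
  "offset": [
    [1.4,0.2,-1.7],
    [1.4,0.2,-1.7],
    [1.4,0.2,-1.7],
    [1.4,0.2,-1.7],
    [1.4,0.2,-1.7]
  ],
  "twist": [0,0,0,0,0]
}}

```text
clock: 5.0
position: [0.4231, 0.3066, 0.0245]
ee_rot: [0.0, 0.707, 0.0, 0.707]
ft_force: [-1.3, 0.2, -0.1]
grip_width: 0.845
```

Request:
{"api": "send_rows", "payload": {
  "grip": [90,110,160,200,200],
  "offset": [
    [0,0,0],
    [0,0,0],
    [0,0,0],
    [0,0,0],
    [0,0,0]
  ],
  "twist": [0,0,0,0,0]
}}

```text
clock: 5.42
position: [0.4231, 0.3066, 0.0245]
ee_rot: [0.0, 0.707, -0.0, 0.707]
ft_force: [0.4, -0.4, 0.5]
grip_width: 0.217
```

Request:
{"api": "send_rows", "payload": {
  "grip": [200,200,200,200,200],
  "offset": [
    [0,0,0],
    [0,0,0],
    [0,0,0],
    [0,0,0],
    [0,0,0]
  ],
  "twist": [0,0,0,0,0]
}}

```text
clock: 5.83
position: [0.4231, 0.3066, 0.0245]
ee_rot: [0.0, 0.707, 0.0, 0.707]
ft_force: [0.6, 0.3, -0.6]
grip_width: 0.213
```

Run:
```python
from h import *
plan(.424,.3075,.026,0)
rimfit('wrist','sleeve_a',.046,'w3.png')
```

```text
t 5.83 pos [0.4231 0.3066 0.0245] yaw -0.0 f [ 0.6  0.3 -0.6] g 0.213 tilt [ 0.e+00  1.e-04 -1.e+00]
OFFSET [-1.5  0.9  0.9] TWIST -0.0
sleeve_a 0.92 [250.0, 228.0, 141.0, 143.0] circ 0.424 0.3072 r 26.4 bb [0.4235 0.3075] z 0.0453 4037
```

View pics/w3.png

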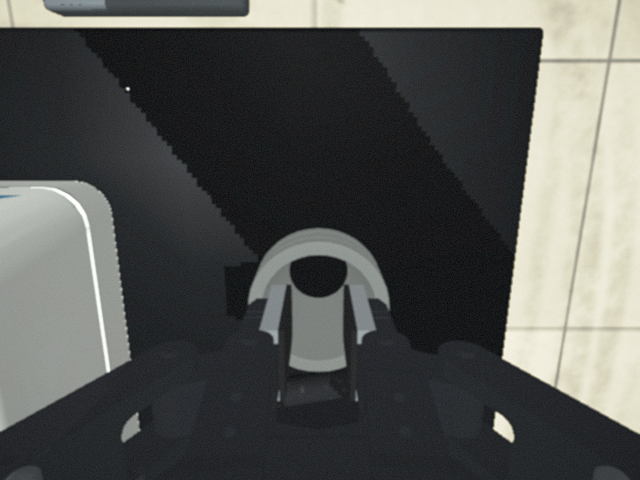

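Run:
```python
from h import *
o,im,d=snap('wrist'); W=cloud('wrist',d,o)
for p in((270,330),(362,330),(272,318),(358,315),(268,338),(318,270),(318,360),(255,320),(300,345)):
    print(p,W[p[1],p[0]].round(4),im[p[1],p[0]])
cv2.imwrite('pics/w3z.png',cv2.resize(im[200:440,190:450],None,fx=2.3,fy=2.3,interpolation=cv2.INTER_CUBIC))
```

```text
(270, 330) [0.4119 0.294  0.0849] [155 155 145]
(362, 330) [0.4121 0.3189 0.0846] [149 149 140]
(272, 318) [0.4122 0.2938 0.077 ] [140 136 130]
(358, 315) [0.4119 0.3187 0.0756] [137 135 129]
(268, 338) [0.4109 0.2942 0.0912] [41 43 36]
(318, 270) [ 0.4258  0.3072 -0.0015] [22 16 13]
(318, 360) [0.4453 0.3071 0.045 ] [135 137 134]
(255, 320) [0.4163 0.2877 0.07  ] [49 44 42]
(300, 345) [0.4423 0.3001 0.0392] [128 131 129]
```

View pics/w3z.png

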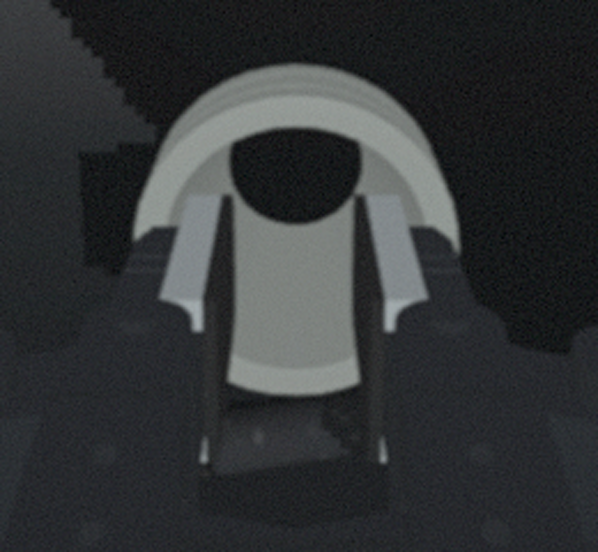

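Run:
```python
from h import *
o,im,d=snap('wrist'); W=cloud('wrist',d,o)
for v in range(282,336,4): print(v,[ (u,W[v,u].round(3).tolist()) for u in (268,274,280,284,288)])
```

```text
282 [(268, [0.414, 0.289, 0.045]), (274, [0.419, 0.29, 0.031]), (280, [0.424, 0.291, 0.02]), (284, [0.426, 0.292, 0.013]), (288, [0.428, 0.294, 0.009])]
286 [(268, [0.417, 0.289, 0.041]), (274, [0.412, 0.292, 0.053]), (280, [0.412, 0.294, 0.053]), (284, [0.412, 0.295, 0.052]), (288, [0.412, 0.297, 0.054])]
290 [(268, [0.42, 0.288, 0.038]), (274, [0.412, 0.292, 0.057]), (280, [0.412, 0.294, 0.057]), (284, [nan, nan, nan]), (288, [0.412, 0.297, 0.057])]
294 [(268, [0.421, 0.288, 0.038]), (274, [0.412, 0.293, 0.059]), (280, [0.412, 0.295, 0.059]), (284, [0.412, 0.296, 0.06]), (288, [0.412, 0.297, 0.06])]
298 [(268, [0.412, 0.291, 0.064]), (274, [0.412, 0.293, 0.064]), (280, [0.412, 0.295, 0.064]), (284, [0.412, 0.296, 0.063]), (288, [0.412, 0.298, 0.064])]
302 [(268, [0.412, 0.291, 0.067]), (274, [0.412, 0.293, 0.067]), (280, [0.412, 0.295, 0.067]), (284, [0.412, 0.296, 0.067]), (288, [0.412, 0.298, 0.066])]
306 [(268, [0.412, 0.292, 0.069]), (274, [0.412, 0.294, 0.069]), (280, [0.412, 0.295, 0.069]), (284, [0.412, 0.297, 0.069]), (288, [0.414, 0.298, 0.065])]
310 [(268, [0.412, 0.292, 
[... 353 characters left out ...]
, [0.412, 0.296, 0.077]), (284, [0.412, 0.297, 0.077]), (288, [0.417, 0.298, 0.068])]
322 [(268, [0.412, 0.293, 0.08]), (274, [0.412, 0.295, 0.08]), (280, [0.412, 0.296, 0.08]), (284, [0.412, 0.298, 0.08]), (288, [0.418, 0.298, 0.067])]
326 [(268, [0.412, 0.293, 0.083]), (274, [0.412, 0.295, 0.083]), (280, [0.412, 0.297, 0.083]), (284, [0.412, 0.298, 0.083]), (288, [0.419, 0.298, 0.069])]
330 [(268, [0.412, 0.293, 0.085]), (274, [0.412, 0.295, 0.085]), (280, [0.412, 0.297, 0.085]), (284, [0.413, 0.298, 0.084]), (288, [0.42, 0.298, 0.069])]
334 [(268, [0.411, 0.294, 0.089]), (274, [0.413, 0.295, 0.084]), (280, [0.413, 0.297, 0.085]), (284, [0.414, 0.298, 0.084]), (288, [0.421, 0.298, 0.069])]
```

Run:
```python
from h import *
print(manip.tcp_to_grasp,[a for a in dir(manip) if a[0]!='_'])
o,im,d=snap('wrist',); W=cloud('wrist',d,o)
K,R,t=model('wrist',o)
print('cam pos',(-R.T@t).round(3), 'depth tip',d[290,276],d[326,276])
```

```text
0.0187 ['MotionError', 'hand_in', 'tcp_to_grasp']
cam pos [0.357 0.307 0.19 ] depth tip 0.1437196 0.11783027
```

Request:
{"api": "send_rows", "payload": {
  "grip": [95,95,95,95,95],
  "offset": [
    [0,0,0],
    [0,0,0],
    [0,0,0],
    [0,0,0],
    [0,0,0]
  ],
  "twist": [0,0,0,0,0]
}}

```text
clock: 6.5
position: [0.4231, 0.3066, 0.0245]
ee_rot: [0.0, 0.707, -0.0, 0.707]
ft_force: [-0.7, 0.0, 0.4]
grip_width: 0.629
```

```bash
cat >> h.py <<'E'
def tips():
    o,im,d=snap('wrist'); W=cloud('wrist',d,o)
    p=o['position']; 
    m=(abs(W[...,0]-(p[0]-.0115))<.0025)&(abs(W[...,1]-p[1])<.06)&(W[...,2]-p[2]>0)&(W[...,2]-p[2]<.08)
    for s in(-1,1):
        Q=W[m&(np.sign(W[...,1]-p[1])==s)]
        print('side',s,'n',len(Q),'z-tcp pct',(np.percentile(Q[:,2]-p[2],[1,5,25,95,99])*1e3).round(1),'|y|',(np.percentile(abs(Q[:,1]-p[1]),[1,50,99])*1e3).round(1))
E
python3 - <<'E'
from h import *
print(pose()[0]['grip_width'],pose()[0]['position'])
tips(); snap('wrist','w4.png')
E
```

```text
0.6290656125894041 [0.42310196 0.30657915 0.0245086 ]
side -1 n 3951 z-tcp pct [17.3 21.2 52.6 79.4 79.9] |y| [16.3 31.6 57.7]
side 1 n 3914 z-tcp pct [18.5 21.1 52.3 79.5 79.9] |y| [17.7 32.1 58.2]
```

View pics/w4.png

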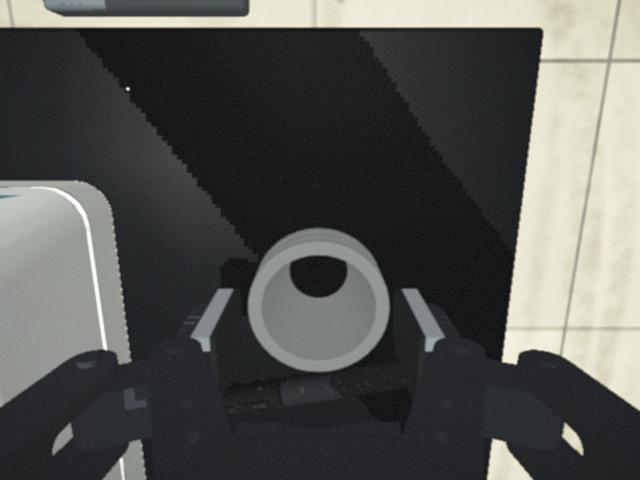

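Run:
```python
from h import *
o,im,d=snap('wrist'); W=cloud('wrist',d,o)
for v in range(280,350,6): print(v,[ (u,((W[v,u]-o['position'])*1000).round(0).tolist()) for u in (205,214,222,230)])
```

```text
280 [(205, [7.0, -53.0, -25.0]), (214, [8.0, -49.0, -26.0]), (222, [7.0, -44.0, -23.0]), (230, [7.0, -41.0, -25.0])]
286 [(205, [10.0, -53.0, -23.0]), (214, [10.0, -49.0, -25.0]), (222, [10.0, -45.0, -24.0]), (230, [10.0, -41.0, -24.0])]
292 [(205, [14.0, -54.0, -26.0]), (214, [13.0, -49.0, -25.0]), (222, [-11.0, -31.0, 34.0]), (230, [-11.0, -29.0, 33.0])]
298 [(205, [16.0, -53.0, -24.0]), (214, [-11.0, -33.0, 39.0]), (222, [-12.0, -30.0, 40.0]), (230, [-11.0, -28.0, 39.0])]
304 [(205, [-7.0, -37.0, 33.0]), (214, [-12.0, -31.0, 45.0]), (222, [-11.0, -29.0, 44.0]), (230, [-11.0, -27.0, 43.0])]
310 [(205, [-8.0, -35.0, 41.0]), (214, [-11.0, -31.0, 48.0]), (222, [-11.0, -28.0, 47.0]), (230, [-10.0, -26.0, 45.0])]
316 [(205, [-12.0, -32.0, 53.0]), (214, [-11.0, -30.0, 52.0]), (222, [-11.0, -27.0, 52.0]), (230, [-8.0, -27.0, 45.0])]
322 [(205, [-12.0, -31.0, 56.0]), (214, [-12.0, -28.0, 57.0]), (222, [-11.0, -27.0, 55.0]), (230, [-6.0, -27.0, 46.0])]
328 [(205, [-11.0, -31.0, 58.0]), (214, [-11.0, -28.0, 59.0]), (222, [-10.0, -27.0, 56.0]), (230, [-5.0, -26.0, 46.0])]
334 [(205, [-12.0, -29.0, 63.0]), (214, [-11.0, -27.0, 63.0]), (222, [-8.0, -26.0, 57.0]), (230, [-3.0, -27.0, 47.0])]
340 [(205, [-10.0, -30.0, 63.0]), (214, [-11.0, -27.0, 65.0]), (222, [-7.0, -26.0, 57.0]), (230, [-1.0, -27.0, 47.0])]
346 [(205, [-8.0, -30.0, 64.0]), (214, [-9.0, -27.0, 64.0]), (222, [-5.0, -26.0, 58.0]), (230, [1.0, -27.0, 48.0])]
```

Request:
{"api": "send_rows", "payload": {
  "grip": [40,40,40,40,40],
  "offset": [
    [0,0.6,0.7],
    [0,0.6,0.7],
    [12,0.6,0.7],
    [24,0.6,0.7],
    [29.5,0.6,0.7]
  ],
  "twist": [0,0,0,0,0]
}}

```text
clock: 7.07
position: [0.4228, 0.3064, -0.0074]
ee_rot: [-0.001, 0.708, -0.001, 0.706]
ft_force: [-0.1, -0.7, -0.5]
grip_width: 0.846
```

Request:
{"api": "send_rows", "payload": {
  "grip": [40,40,40,40,40],
  "offset": [
    [0,0,0],
    [0,0,0],
    [0,0,0],
    [0,0,0],
    [0,0,0]
  ],
  "twist": [0,0,0,0,0]
}}

```text
clock: 7.48
position: [0.4241, 0.3074, -0.0046]
ee_rot: [0.0, 0.707, 0.0, 0.707]
ft_force: [-0.2, -0.5, -0.2]
grip_width: 0.843
```

Request:
{"api": "send_rows", "payload": {
  "grip": [80,95,110,130,150],
  "offset": [
    [0,0,0],
    [0,0,0],
    [0,0,0],
    [0,0,0],
    [0,0,0]
  ],
  "twist": [0,0,0,0,0]
}}

```text
clock: 7.9
position: [0.424, 0.3074, -0.0047]
ee_rot: [0.0, 0.707, 0.0, 0.707]
ft_force: [0.1, 0.6, 1.3]
grip_width: 0.597
```

Run:
```python
from h import *
plan(.424,.3075,.14,0)
```

```text
t 7.9 pos [ 0.424   0.3074 -0.0047] yaw -0.0 f [0.1 0.6 1.3] g 0.597 tilt [ 4.e-04  5.e-04 -1.e+00]
OFFSET [-1.447e+02  1.000e-01  1.000e-01] TWIST -0.0
```

Request:
{"api": "send_rows", "payload": {
  "grip": [150,150,150,150,150],
  "offset": [
    [-10,0,0],
    [-45,0,0],
    [-85,0,0],
    [-125,0,0],
    [-160,0,0]
  ],
  "twist": [0,0,0,0,0]
}}

```text
clock: 8.32
position: [0.4238, 0.3069, 0.1582]
ee_rot: [0.0, 0.707, 0.0, 0.707]
ft_force: [1.6, 0.6, -0.5]
grip_width: 0.599
```

Request:
{"api": "send_rows", "payload": {
  "grip": [150,150,150,150,150],
  "offset": [
    [0,-30,10],
    [0,-65,20],
    [0,-100,35],
    [0,-135,50],
    [0,-165,70]
  ],
  "twist": [0,0,0,0,0]
}}

```text
clock: 8.73
position: [0.4936, 0.1397, 0.1559]
ee_rot: [0.0, 0.707, -0.0, 0.707]
ft_force: [1.5, 0.9, 0.3]
grip_width: 0.598
```

Run:
```python
from h import *
plan(.558,-.022,.155,0)
```

```text
t 8.73 pos [0.4936 0.1397 0.1559] yaw -0.04 f [1.5 0.9 0.3] g 0.598 tilt [ 1.e-04  4.e-04 -1.e+00]
OFFSET [   0.8 -161.6   64.5] TWIST -0.04
```

Request:
{"api": "send_rows", "payload": {
  "grip": [150,150,150,150,150],
  "offset": [
    [0,-25,10],
    [0,-50,20],
    [0,-70,30],
    [0,-80,36],
    [0,-80,36]
  ],
  "twist": [0,0,0,0,0]
}}

```text
clock: 9.15
position: [0.5305, 0.0589, 0.1556]
ee_rot: [0.001, 0.707, -0.002, 0.707]
ft_force: [0.2, -0.4, -1.0]
grip_width: 0.595
```

Request:
{"api": "send_rows", "payload": {
  "grip": [150,150,150,150,150],
  "offset": [
    [0,0,0],
    [0,0,0],
    [0,0,0],
    [0,0,0],
    [0,0,0]
  ],
  "twist": [0,0,0,0,0]
}}

```text
clock: 9.57
position: [0.5295, 0.0629, 0.1551]
ee_rot: [-0.0, 0.707, 0.001, 0.707]
ft_force: [0.5, -0.4, -0.4]
grip_width: 0.595
```

```bash
cat >> h.py <<'E'
def ports(zt=.079,cam='wrist',fn=None):
    o,im,d=snap(cam,fn); W=cloud(cam,d,o)
    guess=dict(L=(.558,-.022),M=(.562,-.115),R=(.565,-.206)); out={}
    for k,g in guess.items():
        m=(abs(W[...,2]-zt)<.005)&(np.hypot(W[...,0]-g[0],W[...,1]-g[1])<.036)
        P=W[m][:,:2]
        if len(P)<40: print(k,'few',len(P)); continue
        (cx,cy),r=cv2.minEnclosingCircle(P.astype(np.float32))
        # algebraic fit on outer edge: points binned by angle max radius
        A=P-P.mean(0)*0-np.array([cx,cy]); a=np.degrees(np.arctan2(A[:,1],A[:,0]))//10
        E=np.array([A[a==b][np.argmax(np.hypot(*A[a==b].T))] for b in np.unique(a)])
        s=np.linalg.lstsq(np.c_[2*E,np.ones(len(E))],(E**2).sum(1),rcond=None)[0]
        print(k,'circ',round(cx,4),round(cy,4),round(r*1e3,1),'fit',(s[:2]+[cx,cy]).round(4),round(np.sqrt(s[2]+s[0]**2+s[1]**2)*1e3,1),'bins',len(E),'n',len(P),'z',np.median(W[m][:,2]).round(4))
E
python3 - <<'E'
from h import *
plan(.558,-.022,.155,0)
ports(fn='w5.png'); ports(cam='top'); ports(cam='side')
for n in('port_left','port_mid','port_right'):
    snap
    print(n,[(np.round(r['position']).tolist(),toW('wrist',r['position'],z=.079,o=monitor.get_obs()).round(4),round(r['score'],2)) for r in viewer.spot_point(n,'wrist')][:3])
E
```

```text
t 9.57 pos [0.5295 0.0629 0.1551] yaw 0.06 f [ 0.5 -0.4 -0.4] g 0.595 tilt [-1.e-04  3.e-04 -1.e+00]
OFFSET [  0.  -85.   28.4] TWIST 0.06
L circ 0.5549 -0.0194 29.1 fit [ 0.5544 -0.0198] 27.8 bins 36 n 2554 z 0.078
M circ 0.5636 -0.1129 29.3 fit [ 0.5633 -0.1121] 27.9 bins 30 n 2160 z 0.0779
R few 0
L circ 0.5567 -0.0198 28.9 fit [ 0.5563 -0.02  ] 27.5 bins 36 n 131 z 0.0784
M circ 0.5642 -0.1145 28.6 fit [ 0.5636 -0.1143] 27.5 bins 36 n 124 z 0.0786
R circ 0.5715 -0.2094 28.5 fit [ 0.5717 -0.2092] 27.2 bins 36 n 117 z 0.079
L circ 0.5551 -0.0192 31.0 fit [ 0.5572 -0.0183] 27.9 bins 36 n 170 z 0.0778
M circ 0.5649 -0.1138 31.4 fit [ 0.5644 -0.1126] 28.3 bins 27 n 114 z 0.0782
R circ 0.5718 -0.2054 31.3 fit [ 0.5726 -0.2061] 28.2 bins 36 n 134 z 0.0778
port_left [([178.0, 274.0], array([ 0.5529, -0.0207,  0.079 ]), 0.78)]
port_mid [([24.0, 293.0], array([ 0.5647, -0.115 ,  0.079 ]), 0.69)]
port_right []
```

View pics/w5.png

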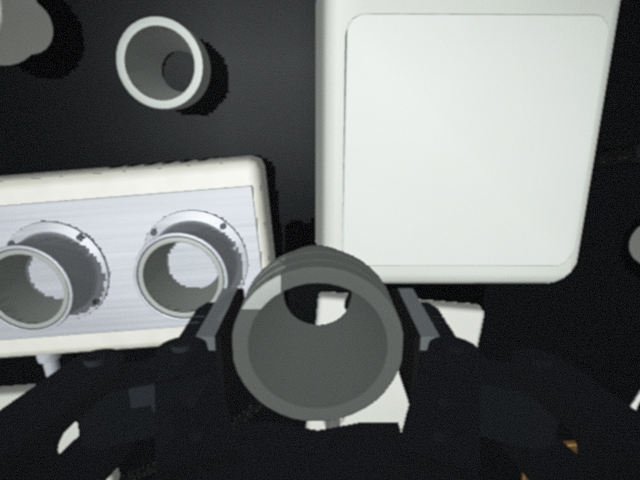

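```bash
cat >> h.py <<'E'
def held(dz,rr,fn=None):
    """rim of held object: world z = tcp z + dz; ignoring finger-covered"""
    o,im,d=snap('wrist',fn); W=cloud('wrist',d,o); p=o['position']
    m=(abs(W[...,2]-p[2]-dz)<.004)&(np.hypot(W[...,0]-p[0],W[...,1]-p[1])<rr+.006)
    P=(W[m]-p)[:,:2]
    (cx,cy),r=cv2.minEnclosingCircle(P.astype(np.float32))
    a=np.degrees(np.arctan2(P[:,1]-cy,P[:,0]-cx))//10; A=P-[cx,cy]
    E=np.array([A[a==b][np.argmax(np.hypot(*A[a==b].T))] for b in np.unique(a)])
    s=np.linalg.lstsq(np.c_[2*E,np.ones(len(E))],(E**2).sum(1),rcond=None)[0]
    print('held rel TCP circ',round(cx*1e3,1),round(cy*1e3,1),'r',round(r*1e3,1),'fit',((s[:2]+[cx,cy])*1e3).round(1),'z',np.median(W[m][:,2]-p[2]).round(4),len(P))
E
python3 - <<'E'
from h import *
held(.0507,.026)
E
```

```text
held rel TCP circ -4.0 0.0 r 30.9 fit [0.1 0.2] z 0.0499 10023
```

Request:
{"api": "send_rows", "payload": {
  "grip": [150,150,150,150,150],
  "offset": [
    [0,-25,8],
    [0,-50,16],
    [0,-74,23],
    [0,-82.4,25.5],
    [0,-82.4,25.5]
  ],
  "twist": [0,0,0,0,0]
}}

```text
clock: 10.33
position: [0.5555, -0.023, 0.155]
ee_rot: [0.001, 0.707, -0.002, 0.707]
ft_force: [-0.2, 0.2, -0.3]
grip_width: 0.6
```

Request:
{"api": "send_rows", "payload": {
  "grip": [150,150,150,150,150],
  "offset": [
    [15,0,0],
    [35,0,0],
    [50,0,0],
    [60,0,0],
    [65,0,0]
  ],
  "twist": [0,0,0,0,0]
}}

```text
clock: 10.75
position: [0.5544, -0.0189, 0.0886]
ee_rot: [-0.0, 0.708, 0.001, 0.706]
ft_force: [0.2, 0.2, -0.2]
grip_width: 0.599
```

Request:
{"api": "send_rows", "payload": {
  "grip": [150,150,150,150,150],
  "offset": [
    [0,0,0],
    [0,0,0],
    [0,0,0],
    [0,0,0],
    [0,0,0]
  ],
  "twist": [0,0,0,0,0]
}}

```text
clock: 11.17
position: [0.5557, -0.0202, 0.0907]
ee_rot: [0.0, 0.707, 0.0, 0.708]
ft_force: [0.8, -0.0, -0.7]
grip_width: 0.596
```

Run:
```python
from h import *
plan(.555,-.0195,.0545,0)
ports(fn='w6.png')
```

```text
t 11.17 pos [ 0.5557 -0.0202  0.0907] yaw -0.01 f [ 0.8 -0.  -0.7] g 0.596 tilt [ 1.1e-03  3.0e-04 -1.0e+00]
OFFSET [36.2  0.7 -0.8] TWIST -0.01
L circ 0.5547 -0.0191 28.4 fit [ 0.5527 -0.0191] 26.7 bins 29 n 2871 z 0.0781
M circ 0.5628 -0.1138 29.3 fit [ 0.5631 -0.1137] 28.7 bins 36 n 5554 z 0.078
R few 0
```

View pics/w6.png

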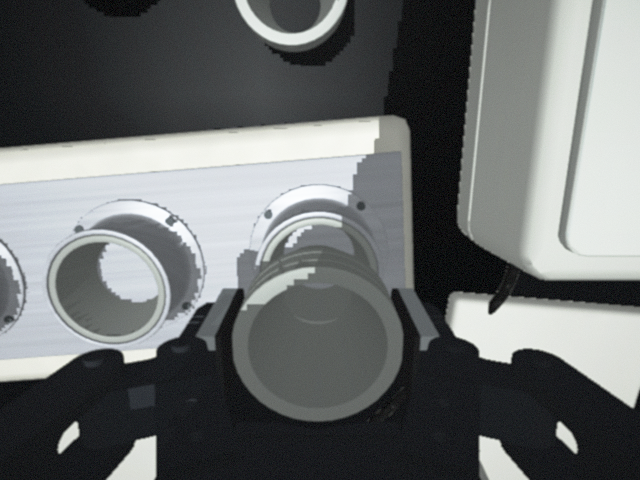

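Request:
{"api": "send_rows", "payload": {
  "grip": [150,150,150,150,150],
  "offset": [
    [0,0.9,-0.9],
    [8,0.9,-0.9],
    [16,0.9,-0.9],
    [24,0.9,-0.9],
    [28,0.9,-0.9]
  ],
  "twist": [0,0,0,0,0]
}}

```text
clock: 11.63
position: [0.5538, -0.0194, 0.0603]
ee_rot: [-0.0, 0.708, -0.0, 0.707]
ft_force: [2.5, -0.1, 0.3]
grip_width: 0.598
```

Request:
{"api": "send_rows", "payload": {
  "grip": [150,150,150,150,150],
  "offset": [
    [2,0,0],
    [3,0,0],
    [4,0,0],
    [5,0,0],
    [5,0,0]
  ],
  "twist": [0,0,0,0,0]
}}

```text
clock: 12.05
position: [0.5546, -0.0194, 0.057]
ee_rot: [0.0, 0.707, -0.0, 0.707]
ft_force: [0.7, -0.1, -0.2]
grip_width: 0.595
```

Run:
```python
from h import *
plan(.5548,-.0193,.0545,0)
```

```text
t 12.05 pos [ 0.5546 -0.0194  0.057 ] yaw -0.01 f [ 0.7 -0.1 -0.2] g 0.595 tilt [ 4.e-04  0.e+00 -1.e+00]
OFFSET [2.5 0.1 0.2] TWIST -0.01
```

Request:
{"api": "send_rows", "payload": {
  "grip": [150,150,150,150,150],
  "offset": [
    [0.8,0,0],
    [1.6,0,0],
    [2.2,0,0],
    [2.6,0,0],
    [2.6,0,0]
  ],
  "twist": [0,0,0,0,0]
}}

```text
clock: 12.47
position: [0.5549, -0.0194, 0.0547]
ee_rot: [0.0, 0.707, -0.0, 0.708]
ft_force: [3.7, -0.8, 1.1]
grip_width: 0.598
```

Request:
{"api": "send_rows", "payload": {
  "grip": [100,95,90,80,60],
  "offset": [
    [0,0,0],
    [0,0,0],
    [0,0,0],
    [0,0,0],
    [0,0,0]
  ],
  "twist": [0,0,0,0,0]
}}

```text
clock: 12.88
position: [0.5541, -0.0192, 0.0542]
ee_rot: [0.0, 0.707, 0.0, 0.707]
ft_force: [0.1, -0.0, 0.0]
grip_width: 0.765
```

Run:
```python
from h import *
plan(.5548,-.0193,.0543,0)
rimfit('wrist','sleeve_a',.104,'w7.png')
```

```text
t 12.88 pos [ 0.5541 -0.0192  0.0542] yaw 0.0 f [ 0.1 -0.   0. ] g 0.765 tilt [-7.e-04  2.e-04 -1.e+00]
OFFSET [-0.1 -0.1  0.7] TWIST 0.0
sleeve_a 0.59 [231.0, 250.0, 171.0, 172.0] circ 0.5557 -0.019 r 26.6 bb [ 0.5549 -0.0192] z 0.1034 10049
```

View pics/w7.png

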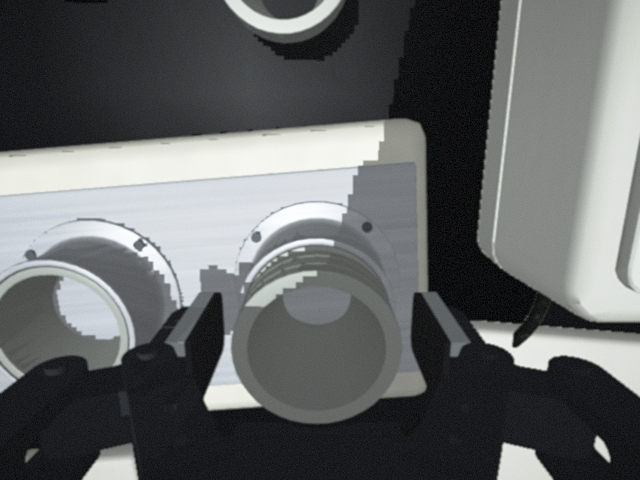

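Request:
{"api": "send_rows", "payload": {
  "grip": [40,40,40,40,40],
  "offset": [
    [-25,0,0],
    [-60,0,0],
    [-75,-3,-30],
    [-75,-6,-65],
    [-75,-10,-100]
  ],
  "twist": [0,0,0,0,0]
}}

```text
clock: 13.4
position: [0.454, -0.0294, 0.1301]
ee_rot: [-0.0, 0.706, 0.0, 0.708]
ft_force: [0.1, -0.5, -0.6]
grip_width: 0.843
```

Request:
{"api": "send_rows", "payload": {
  "grip": [40,40,40,40,40],
  "offset": [
    [0,-1,-12],
    [0,-2,-21],
    [0,-2,-21],
    [0,-2,-21],
    [0,-2,-21]
  ],
  "twist": [0,0,0,0,0]
}}

```text
clock: 13.82
position: [0.4344, -0.0311, 0.1295]
ee_rot: [-0.0, 0.707, -0.0, 0.707]
ft_force: [1.8, 0.1, 0.1]
grip_width: 0.846
```

Run:
```python
from h import *
rimfit('wrist','sleeve_a',.046,'w8.png')
plan(.433,-.031,-.005,0)
```

```text
sleeve_a 0.78 [272.0, 179.0, 87.0, 90.0] circ 0.4309 -0.0315 r 26.2 bb [ 0.4306 -0.0314] z 0.0453 2512
sleeve_a 0.56 [2.0, 165.0, 51.0, 86.0] circ 0.4186 -0.2178 r 24.5 bb [ 0.4187 -0.2101] z 0.0459 1031
sleeve_a 0.2 [3.0, 297.0, 404.0, 183.0] circ 0.5454 -0.1041 r 140.2 bb [ 0.5518 -0.1046] z 0.0454 21270
t 13.92 pos [ 0.4342 -0.0313  0.1293] yaw -0.0 f [-0.6  0.  -0.4] g 0.846 tilt [-1.e-04 -5.e-04 -1.e+00]
OFFSET [134.3   0.3  -1.2] TWIST -0.0
```

View pics/w8.png

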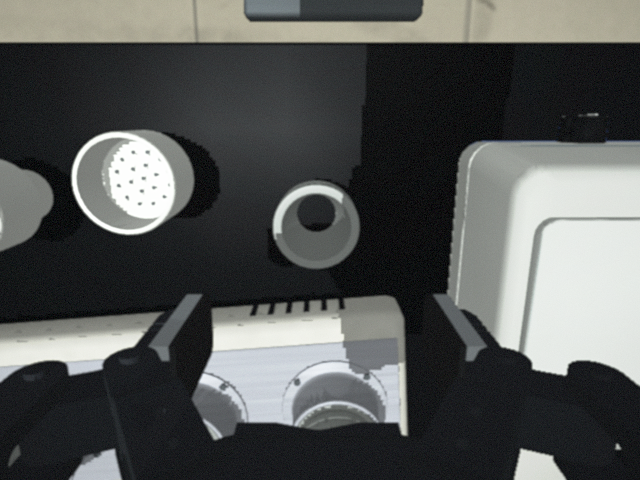

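Request:
{"api": "send_rows", "payload": {
  "grip": [40,40,40,40,40],
  "offset": [
    [35,-0.2,-3.2],
    [70,-0.2,-3.2],
    [102,-0.2,-3.2],
    [125,-0.2,-3.2],
    [134.3,-0.2,-3.2]
  ],
  "twist": [0,0,0,0,0]
}}

```text
clock: 14.33
position: [0.4285, -0.0318, -0.008]
ee_rot: [-0.001, 0.709, -0.0, 0.705]
ft_force: [-0.7, 0.4, 0.4]
grip_width: 0.844
```

Request:
{"api": "send_rows", "payload": {
  "grip": [40,40,40,40,40],
  "offset": [
    [0,0,0],
    [0,0,0],
    [0,0,0],
    [0,0,0],
    [0,0,0]
  ],
  "twist": [0,0,0,0,0]
}}

```text
clock: 14.75
position: [0.4312, -0.0313, -0.0038]
ee_rot: [0.0, 0.706, 0.0, 0.708]
ft_force: [-0.4, -0.2, -0.0]
grip_width: 0.847
```

Run:
```python
from h import *
rimfit('wrist','sleeve_a',.046)
plan(.431,-.0315,-.005,0)
```

```text
sleeve_a 0.69 [227.0, 242.0, 177.0, 178.0] circ 0.4307 -0.0317 r 26.5 bb [ 0.4302 -0.0317] z 0.0452 10094
t 14.85 pos [ 0.4308 -0.0314 -0.0042] yaw -0.01 f [ 0.8 -0.   0.1] g 0.838 tilt [ 1.5e-03  6.0e-04 -1.0e+00]
OFFSET [ 0.8 -0.1  0.2] TWIST -0.01
```

Request:
{"api": "send_rows", "payload": {
  "grip": [80,95,110,130,150],
  "offset": [
    [0,0,0],
    [0,0,0],
    [0,0,0],
    [0,0,0],
    [0,0,0]
  ],
  "twist": [0,0,0,0,0]
}}

```text
clock: 15.27
position: [0.4304, -0.0314, -0.0047]
ee_rot: [0.0, 0.707, 0.0, 0.707]
ft_force: [0.0, 1.1, 3.6]
grip_width: 0.595
```

Request:
{"api": "send_rows", "payload": {
  "grip": [150,150,150,150,150],
  "offset": [
    [0,0,0],
    [-15,0,0],
    [-50,0,0],
    [-90,0,0],
    [-130,0,0]
  ],
  "twist": [0,0,0,0,0]
}}

```text
clock: 15.68
position: [0.4291, -0.032, 0.1261]
ee_rot: [-0.0, 0.708, -0.001, 0.706]
ft_force: [2.1, 0.6, -0.0]
grip_width: 0.599
```

Run:
```python
from h import *
plan(.563,-.1137,.150,0)
```

```text
t 15.68 pos [ 0.4291 -0.032   0.1261] yaw -0.04 f [ 2.1  0.6 -0. ] g 0.599 tilt [-2.e-03 -9.e-04 -1.e+00]
OFFSET [-24.1 -81.6 133.9] TWIST -0.04
```

Request:
{"api": "send_rows", "payload": {
  "grip": [150,150,150,150,150],
  "offset": [
    [-4,-18,30],
    [-4,-36,60],
    [-4,-54,90],
    [-4,-70,117],
    [-4,-82,134]
  ],
  "twist": [0,0,0,0,0]
}}

```text
clock: 16.1
position: [0.5661, -0.1148, 0.1286]
ee_rot: [-0.0, 0.707, -0.0, 0.707]
ft_force: [-0.1, 1.1, -0.8]
grip_width: 0.598
```

Request:
{"api": "send_rows", "payload": {
  "grip": [150,150,150,150,150],
  "offset": [
    [0,0,0],
    [10,0,0],
    [25,0,0],
    [36,0,0],
    [40,0,0]
  ],
  "twist": [0,0,0,0,0]
}}

```text
clock: 16.52
position: [0.5623, -0.1125, 0.0866]
ee_rot: [0.0, 0.708, 0.001, 0.706]
ft_force: [0.2, 0.1, -0.2]
grip_width: 0.6
```

Request:
{"api": "send_rows", "payload": {
  "grip": [150,150,150,150,150],
  "offset": [
    [0,0,0],
    [0,0,0],
    [0,0,0],
    [0,0,0],
    [0,0,0]
  ],
  "twist": [0,0,0,0,0]
}}

```text
clock: 16.93
position: [0.5645, -0.1135, 0.0897]
ee_rot: [0.0, 0.707, 0.0, 0.707]
ft_force: [-1.1, -0.2, -0.7]
grip_width: 0.596
```

Run:
```python
from h import *
ports(fn='w9.png')
held(.0507,.026)
plan(.563,-.1137,.062,0)
```

```text
L circ 0.5552 -0.0198 28.7 fit [ 0.5521 -0.0242] 24.8 bins 36 n 3871 z 0.0784
M circ 0.5629 -0.1139 28.6 fit [ 0.5607 -0.1139] 26.9 bins 29 n 3120 z 0.0781
R circ 0.5704 -0.2089 29.5 fit [ 0.5707 -0.2084] 28.7 bins 36 n 5617 z 0.078
held rel TCP circ -3.8 -0.0 r 30.9 fit [0.3 0.2] z 0.0497 9941
t 17.03 pos [ 0.5644 -0.1135  0.0894] yaw 0.0 f [-0.1  0.5 -1. ] g 0.598 tilt [ 6.e-04  2.e-04 -1.e+00]
OFFSET [27.4 -0.2 -1.4] TWIST 0.0
```

Request:
{"api": "send_rows", "payload": {
  "grip": [150,150,150,150,150],
  "offset": [
    [0,-0.3,-1.4],
    [8,-0.3,-1.4],
    [16,-0.3,-1.4],
    [24,-0.3,-1.4],
    [29,-0.3,-1.4]
  ],
  "twist": [0,0,0,0,0]
}}

```text
clock: 17.45
position: [0.562, -0.1137, 0.0584]
ee_rot: [0.0, 0.708, 0.0, 0.706]
ft_force: [0.4, 0.6, 0.2]
grip_width: 0.597
```

Request:
{"api": "send_rows", "payload": {
  "grip": [150,150,150,150,150],
  "offset": [
    [1,0,0],
    [2,0,0],
    [3,0,0],
    [3,0,0],
    [3,0,0]
  ],
  "twist": [0,0,0,0,0]
}}

```text
clock: 17.87
position: [0.5629, -0.1138, 0.0573]
ee_rot: [0.0, 0.707, -0.0, 0.707]
ft_force: [0.2, 0.2, 0.1]
grip_width: 0.599
```

Run:
```python
from h import *
plan(.563,-.1138,.0543,0)
```

```text
t 17.87 pos [ 0.5629 -0.1138  0.0573] yaw -0.01 f [0.2 0.2 0.1] g 0.599 tilt [ 4.e-04  1.e-04 -1.e+00]
OFFSET [3.  0.  0.1] TWIST -0.01
```

Request:
{"api": "send_rows", "payload": {
  "grip": [150,150,150,150,150],
  "offset": [
    [0.8,0,0],
    [1.6,0,0],
    [2.4,0,0],
    [3,0,0],
    [3,0,0]
  ],
  "twist": [0,0,0,0,0]
}}

```text
clock: 18.28
position: [0.5627, -0.1141, 0.054]
ee_rot: [0.0, 0.707, -0.0, 0.707]
ft_force: [-0.8, -0.6, -1.1]
grip_width: 0.602
```

Request:
{"api": "send_rows", "payload": {
  "grip": [100,95,90,80,60],
  "offset": [
    [0,0,0],
    [0,0,0],
    [0,0,0],
    [0,0,0],
    [0,0,0]
  ],
  "twist": [0,0,0,0,0]
}}

```text
clock: 18.7
position: [0.5628, -0.1137, 0.0541]
ee_rot: [0.0, 0.707, 0.0, 0.707]
ft_force: [0.3, 0.8, -0.2]
grip_width: 0.763
```

Run:
```python
from h import *
plan(.563,-.1138,.0543,0)
rimfit('wrist','sleeve_a',.104,'w10.png')
o,im,d=snap('top'); W=cloud('top',d)
rimfit('top','sleeve_a',.046)
```

```text
t 18.7 pos [ 0.5628 -0.1137  0.0541] yaw 0.0 f [ 0.3  0.8 -0.2] g 0.763 tilt [ 1.e-04  2.e-04 -1.e+00]
OFFSET [-0.2 -0.1  0.2] TWIST 0.0
sleeve_a 0.94 [515.0, 226.0, 125.0, 168.0] circ 0.5551 -0.0207 r 26.0 bb [ 0.5535 -0.0289] z 0.1032 4396
sleeve_a 0.6 [321.0, 290.0, 16.0, 26.0] circ 0.4037 -0.1371 r 24.7 bb [ 0.4048 -0.1384] z 0.0415 66
sleeve_a 0.5 [429.0, 250.0, 21.0, 19.0] circ 0.5375 -0.4625 r 25.9 bb [ 0.5377 -0.4628] z 0.0458 101
```

View pics/w10.png

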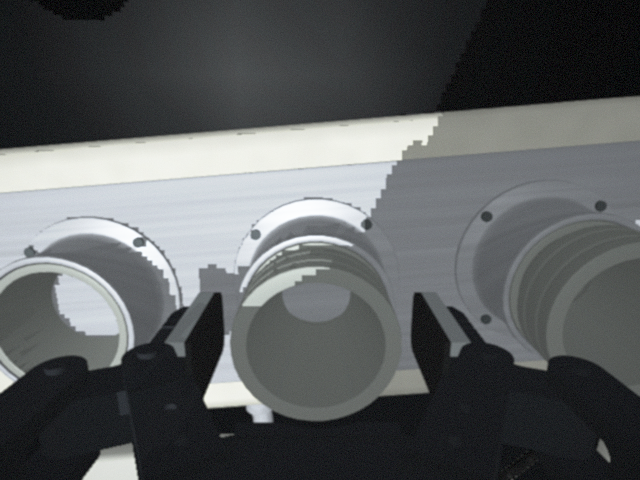

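Request:
{"api": "send_rows", "payload": {
  "grip": [40,40,40,40,40],
  "offset": [
    [-25,0,0],
    [-60,0,0],
    [-75,-30,-2],
    [-75,-68,-5],
    [-75,-106,-8]
  ],
  "twist": [0,0,0,0,0]
}}

```text
clock: 19.37
position: [0.5558, -0.2203, 0.1307]
ee_rot: [-0.001, 0.706, 0.001, 0.708]
ft_force: [0.4, 0.4, -0.6]
grip_width: 0.847
```

Request:
{"api": "send_rows", "payload": {
  "grip": [40,40,40,40,40],
  "offset": [
    [0,-40,-3],
    [0,-80,-6],
    [0,-120,-9],
    [0,-160,-12],
    [0,-200,-15]
  ],
  "twist": [0,0,0,0,0]
}}

```text
clock: 19.78
position: [0.5395, -0.4215, 0.129]
ee_rot: [-0.0, 0.707, 0.0, 0.707]
ft_force: [0.6, 0.3, -0.4]
grip_width: 0.843
```

Request:
{"api": "send_rows", "payload": {
  "grip": [40,40,40,40,40],
  "offset": [
    [0,-30,-1],
    [0,-43,-2],
    [0,-43,-2],
    [0,-43,-2],
    [0,-43,-2]
  ],
  "twist": [0,0,0,0,0]
}}

```text
clock: 20.2
position: [0.5384, -0.4615, 0.1288]
ee_rot: [-0.0, 0.707, 0.001, 0.707]
ft_force: [-0.1, 1.2, -0.8]
grip_width: 0.841
```

Run:
```python
from h import *
rimfit('wrist','sleeve_a',.046,'w11.png')
plan(.5375,-.4625,-.005,0)
```

```text
sleeve_a 0.65 [272.0, 185.0, 83.0, 88.0] circ 0.5371 -0.4629 r 26.3 bb [ 0.5367 -0.4631] z 0.0453 2459
t 20.3 pos [ 0.5388 -0.4611  0.1291] yaw 0.12 f [-0.7 -0.7  0.2] g 0.839 tilt [ 5.e-04  1.e-03 -1.e+00]
OFFSET [134.1  -1.6  -1.4] TWIST 0.12
```

View pics/w11.png

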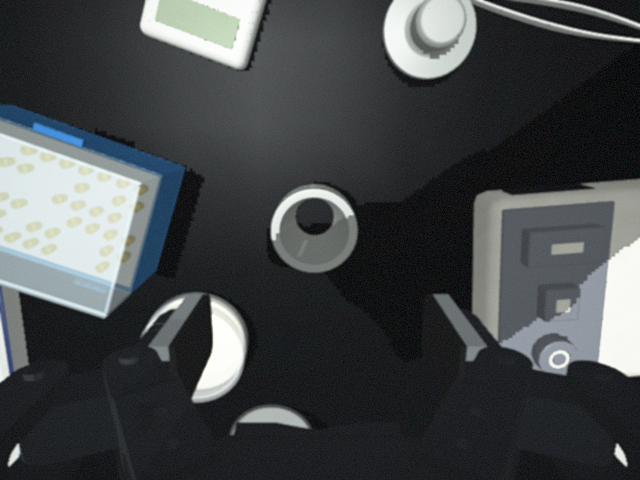

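Request:
{"api": "send_rows", "payload": {
  "grip": [40,40,40,40,40],
  "offset": [
    [35,-1.8,-1.8],
    [70,-1.8,-1.8],
    [102,-1.8,-1.8],
    [125,-1.8,-1.8],
    [134,-1.8,-1.8]
  ],
  "twist": [0,0,0,0,0]
}}

```text
clock: 20.72
position: [0.5351, -0.4615, -0.0089]
ee_rot: [0.001, 0.708, 0.002, 0.706]
ft_force: [-0.2, 0.3, -0.6]
grip_width: 0.843
```

Request:
{"api": "send_rows", "payload": {
  "grip": [40,40,40,40,40],
  "offset": [
    [0,0,0],
    [0,0,0],
    [0,0,0],
    [0,0,0],
    [0,0,0]
  ],
  "twist": [0,0,0,0,0]
}}

```text
clock: 21.13
position: [0.5367, -0.4652, -0.0033]
ee_rot: [-0.0, 0.706, -0.0, 0.708]
ft_force: [0.6, 0.7, -0.4]
grip_width: 0.84
```

Run:
```python
from h import *
rimfit('wrist','sleeve_a',.046)
plan(.537,-.4630,-.005,0)
```

```text
sleeve_a 0.73 [242.0, 248.0, 166.0, 171.0] circ 0.5371 -0.4635 r 26.8 bb [ 0.5364 -0.4632] z 0.0452 10033
t 21.23 pos [ 0.5364 -0.4649 -0.004 ] yaw -0.0 f [-0.3  0.3 -1. ] g 0.843 tilt [ 1.2e-03 -6.0e-04 -1.0e+00]
OFFSET [1.  1.9 0.6] TWIST -0.0
```

Request:
{"api": "send_rows", "payload": {
  "grip": [40,80,80,80,80],
  "offset": [
    [0.5,1.7,0.5],
    [0.5,1.7,0.5],
    [0.5,1.7,0.5],
    [0.5,1.7,0.5],
    [0.5,1.7,0.5]
  ],
  "twist": [0,0,0,0,0]
}}

```text
clock: 21.65
position: [0.5364, -0.4629, -0.0055]
ee_rot: [0.0, 0.707, 0.0, 0.707]
ft_force: [0.2, -0.8, 0.3]
grip_width: 0.683
```

Request:
{"api": "send_rows", "payload": {
  "grip": [95,110,130,150,150],
  "offset": [
    [0,0,0],
    [0,0,0],
    [0,0,0],
    [0,0,0],
    [0,0,0]
  ],
  "twist": [0,0,0,0,0]
}}

```text
clock: 22.07
position: [0.5364, -0.463, -0.0053]
ee_rot: [0.0, 0.707, -0.0, 0.707]
ft_force: [-0.2, 0.1, 1.3]
grip_width: 0.598
```

Run:
```python
from h import *
plan(.5705,-.2085,.130,0)
```

```text
t 22.07 pos [ 0.5364 -0.463  -0.0053] yaw -0.01 f [-0.2  0.1  1.3] g 0.598 tilt [ 1.e-04 -1.e-04 -1.e+00]
OFFSET [-135.4  254.5   34. ] TWIST -0.01
```

Request:
{"api": "send_rows", "payload": {
  "grip": [150,150,150,150,150],
  "offset": [
    [-15,0,0],
    [-50,0,0],
    [-90,0,0],
    [-125,10,2],
    [-135,45,6]
  ],
  "twist": [0,0,0,0,0]
}}

```text
clock: 22.48
position: [0.5411, -0.4251, 0.1372]
ee_rot: [-0.0, 0.705, -0.006, 0.709]
ft_force: [1.6, -0.8, 1.4]
grip_width: 0.597
```

Request:
{"api": "send_rows", "payload": {
  "grip": [150,150,150,150,150],
  "offset": [
    [0,40,6],
    [0,80,12],
    [0,120,18],
    [0,160,23],
    [0,190,27]
  ],
  "twist": [0,0,0,0,0]
}}

```text
clock: 22.9
position: [0.5701, -0.224, 0.1306]
ee_rot: [-0.0, 0.707, 0.001, 0.707]
ft_force: [-0.0, 0.7, -0.6]
grip_width: 0.599
```

Request:
{"api": "send_rows", "payload": {
  "grip": [150,150,150,150,150],
  "offset": [
    [0,12,1],
    [5,19.5,1],
    [20,19.5,1],
    [34,19.5,1],
    [40,19.5,1]
  ],
  "twist": [0,0,0,0,0]
}}

```text
clock: 23.32
position: [0.5691, -0.2097, 0.0881]
ee_rot: [0.001, 0.708, -0.001, 0.706]
ft_force: [-0.8, -0.3, -0.9]
grip_width: 0.595
```

Request:
{"api": "send_rows", "payload": {
  "grip": [150,150,150,150,150],
  "offset": [
    [0,0,0],
    [0,0,0],
    [0,0,0],
    [0,0,0],
    [0,0,0]
  ],
  "twist": [0,0,0,0,0]
}}

```text
clock: 23.73
position: [0.5708, -0.2088, 0.0903]
ee_rot: [0.0, 0.707, -0.0, 0.707]
ft_force: [0.9, -0.4, 0.1]
grip_width: 0.594
```

Run:
```python
from h import *
ports(fn='w12.png')
held(.0513,.026)
plan(.5705,-.2085,.0567,0)
```

```text
L few 0
M circ 0.5629 -0.1142 28.6 fit [ 0.5597 -0.1189] 24.8 bins 36 n 3841 z 0.0784
R circ 0.5705 -0.2086 28.4 fit [ 0.568  -0.2086] 26.6 bins 30 n 2974 z 0.0781
held rel TCP circ -3.8 0.0 r 30.9 fit [0.4 0.4] z 0.0506 10240
t 23.83 pos [ 0.5707 -0.2085  0.09  ] yaw -0.01 f [ 0.1  0.7 -0. ] g 0.599 tilt [ 7.e-04  0.e+00 -1.e+00]
OFFSET [33.3  0.  -0.2] TWIST -0.01
```

View pics/w12.png

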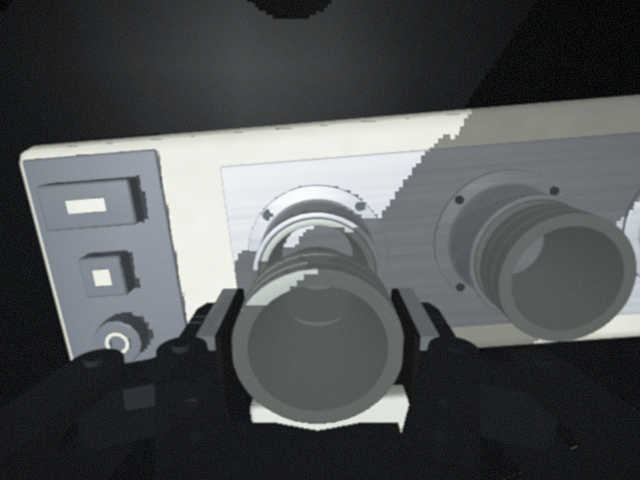

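Aligned over the right port; lowering gently.

Request:
{"api": "send_rows", "payload": {
  "grip": [150,150,150,150,150],
  "offset": [
    [4,0,-0.3],
    [12,0,-0.3],
    [20,0,-0.3],
    [27,0,-0.3],
    [31,0,-0.3]
  ],
  "twist": [0,0,0,0,0]
}}

```text
clock: 24.25
position: [0.5696, -0.2081, 0.0569]
ee_rot: [0.0, 0.708, 0.0, 0.707]
ft_force: [0.6, -1.5, 0.6]
grip_width: 0.601
```

Request:
{"api": "send_rows", "payload": {
  "grip": [150,150,150,150,150],
  "offset": [
    [0.8,0,0],
    [1.6,0,0],
    [2,0,0],
    [2,0,0],
    [2,0,0]
  ],
  "twist": [0,0,0,0,0]
}}

```text
clock: 24.67
position: [0.5703, -0.2085, 0.0568]
ee_rot: [0.0, 0.707, -0.0, 0.707]
ft_force: [-0.4, 0.4, -0.5]
grip_width: 0.602
```

Run:
```python
from h import *
plan(.5705,-.2085,.0537,0)
```

```text
t 24.67 pos [ 0.5703 -0.2085  0.0568] yaw -0.01 f [-0.4  0.4 -0.5] g 0.602 tilt [ 3.e-04  0.e+00 -1.e+00]
OFFSET [ 3.1 -0.   0.2] TWIST -0.01
```

Request:
{"api": "send_rows", "payload": {
  "grip": [150,150,150,150,150],
  "offset": [
    [0.8,0,0],
    [1.6,0,0],
    [2.4,0,0],
    [3,0,0],
    [3,0,0]
  ],
  "twist": [0,0,0,0,0]
}}

```text
clock: 25.08
position: [0.5701, -0.2087, 0.0535]
ee_rot: [0.0, 0.707, -0.0, 0.707]
ft_force: [0.2, -1.3, -0.7]
grip_width: 0.598
```

Request:
{"api": "send_rows", "payload": {
  "grip": [100,95,90,80,60],
  "offset": [
    [0,0,0],
    [0,0,0],
    [0,0,0],
    [0,0,0],
    [0,0,0]
  ],
  "twist": [0,0,0,0,0]
}}

```text
clock: 25.5
position: [0.5702, -0.2083, 0.0536]
ee_rot: [0.0, 0.707, 0.0, 0.707]
ft_force: [-0.4, -0.7, 0.8]
grip_width: 0.765
```

Run:
```python
from h import *
rimfit('wrist','sleeve_a',.104,'w13.png')
rimfit('top','funnel_a',.066)
plan(.42,-.231,.130,0)
```

```text
sleeve_a 0.89 [233.0, 250.0, 168.0, 173.0] circ 0.5708 -0.2087 r 26.5 bb [ 0.5701 -0.2085] z 0.1032 10185
funnel_a 0.72 [157.0, 239.0, 27.0, 20.0] circ 0.5555 0.3216 r 28.6 bb [0.555  0.3215] z 0.0649 83
funnel_a 0.66 [354.0, 288.0, 18.0, 22.0] circ 0.4196 -0.2328 r 28.2 bb [ 0.4202 -0.2326] z 0.0649 59
t 25.7 pos [ 0.5702 -0.2084  0.0536] yaw -0.0 f [-0.3  0.8  1.1] g 0.77 tilt [ 0.e+00  1.e-04 -1.e+00]
OFFSET [ -76.4  -22.6 -150.2] TWIST -0.0
```

View pics/w13.png

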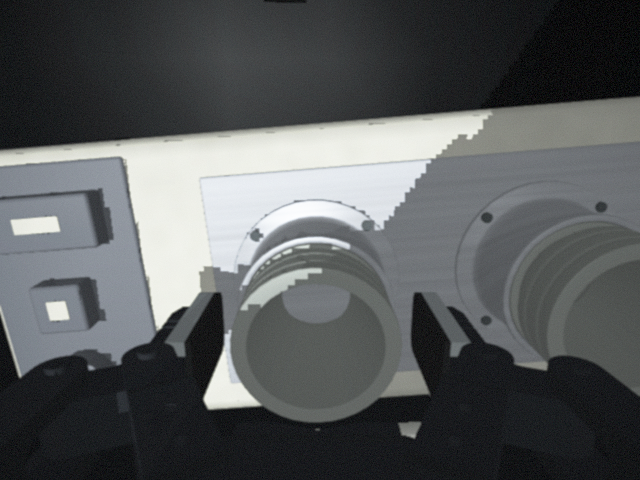

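Request:
{"api": "send_rows", "payload": {
  "grip": [35,35,35,35,35],
  "offset": [
    [-25,0,0],
    [-60,0,0],
    [-85,-3,-25],
    [-85,-10,-62],
    [-85,-16,-100]
  ],
  "twist": [0,0,0,0,0]
}}

```text
clock: 26.12
position: [0.4704, -0.2249, 0.1398]
ee_rot: [-0.001, 0.706, -0.0, 0.708]
ft_force: [0.1, -1.1, 0.4]
grip_width: 0.867
```

Request:
{"api": "send_rows", "payload": {
  "grip": [35,35,35,35,35],
  "offset": [
    [0,-5,-30],
    [0,-8,-50],
    [0,-8,-50],
    [0,-8,-50],
    [0,-8,-50]
  ],
  "twist": [0,0,0,0,0]
}}

```text
clock: 26.53
position: [0.421, -0.2321, 0.1389]
ee_rot: [-0.0, 0.707, 0.0, 0.707]
ft_force: [0.6, 1.3, 0.1]
grip_width: 0.867
```

Run:
```python
from h import *
rimfit('wrist','funnel_a',.066,'w14.png')
plan(.42,-.2327,0,0)
```

```text
funnel_a 0.73 [424.0, 152.0, 110.0, 101.0] circ 0.4018 -0.1356 r 28.4 bb [ 0.4018 -0.136 ] z 0.0648 2048
funnel_a 0.66 [191.0, 308.0, 444.0, 171.0] circ 0.5518 -0.2119 r 19.7 bb [ 0.548  -0.2117] z 0.0639 435
t 26.63 pos [ 0.4211 -0.2321  0.1386] yaw 0.06 f [-1.1  0.7 -0.2] g 0.862 tilt [ 0.e+00 -5.e-04 -1.e+00]
OFFSET [138.6  -0.5  -1.1] TWIST 0.06
```

View pics/w14.png

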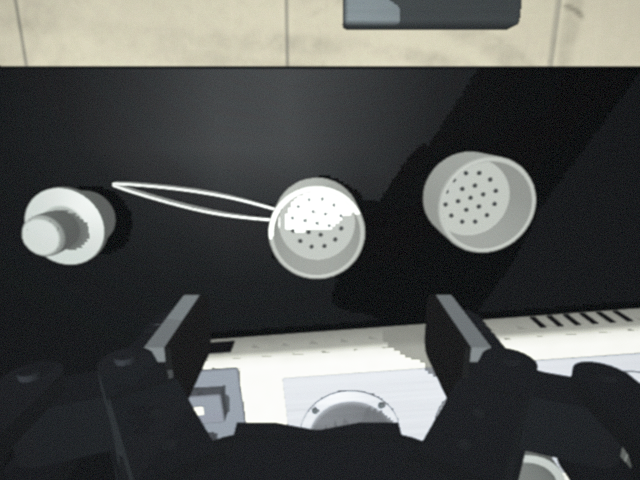

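```bash
cat >> h.py <<'E'
def ring(x,y,zt,rr,fn=None,cam='wrist'):
    o,im,d=snap(cam,fn); W=cloud(cam,d,o)
    m=(abs(W[...,2]-zt)<.005)&(np.hypot(W[...,0]-x,W[...,1]-y)<rr+.008)
    P=W[m][:,:2]
    if len(P)<20: print('few'); return
    (cx,cy),r=cv2.minEnclosingCircle(P.astype(np.float32))
    print('ring',round(cx,4),round(cy,4),'r',round(r*1e3,1),'bb',((np.percentile(P,1,axis=0)+np.percentile(P,99,axis=0))/2).round(4),'z',np.median(W[m][:,2]).round(4),len(P))
    return W
E
python3 - <<'E'
from h import *
W=ring(.42,-.2327,.065,.028)
for p in((150,184),(200,192),(250,203),(230,216),(180,205)): print(W[p[1]-2:p[1]+3,p[0],2].round(3))
E
```

```text
ring 0.4187 -0.2321 r 28.2 bb [ 0.4181 -0.2321] z 0.065 1734
[-0.     0.001  0.006  0.008  0.009]
[ 0.006  0.008  0.01   0.    -0.   ]
[0.006 0.007 0.007   nan 0.   ]
[0.006 0.008 0.009 0.    0.   ]
[ 0.006  0.007  0.009  0.008 -0.001]
```

Request:
{"api": "send_rows", "payload": {
  "grip": [35,35,35,35,35],
  "offset": [
    [35,0,-2.5],
    [70,0,-2.5],
    [102,0,-2.5],
    [127,0,-2.5],
    [139,0,-2.5]
  ],
  "twist": [0,0,0,0,0]
}}

```text
clock: 27.1
position: [0.4162, -0.2316, -0.0038]
ee_rot: [-0.0, 0.709, 0.0, 0.705]
ft_force: [0.6, 0.4, -0.5]
grip_width: 0.862
```

Request:
{"api": "send_rows", "payload": {
  "grip": [35,35,35,35,35],
  "offset": [
    [0,0,0],
    [0,0,0],
    [0,0,0],
    [0,0,0],
    [0,0,0]
  ],
  "twist": [0,0,0,0,0]
}}

```text
clock: 27.52
position: [0.4186, -0.2326, 0.0006]
ee_rot: [-0.0, 0.706, -0.0, 0.708]
ft_force: [-0.1, -1.4, 0.4]
grip_width: 0.86
```

Run:
```python
from h import *
ring(.4185,-.2321,.065,.028,'w15.png')
plan(.4185,-.2321,0,0)
```

```text
ring 0.4181 -0.2322 r 28.3 bb [ 0.4127 -0.2323] z 0.0648 6328
t 27.57 pos [ 4.184e-01 -2.325e-01  4.000e-04] yaw 0.0 f [-0.6  0.1 -0.6] g 0.861 tilt [ 0.0018 -0.     -1.    ]
OFFSET [0.4 0.4 0.1] TWIST 0.0
```

View pics/w15.png

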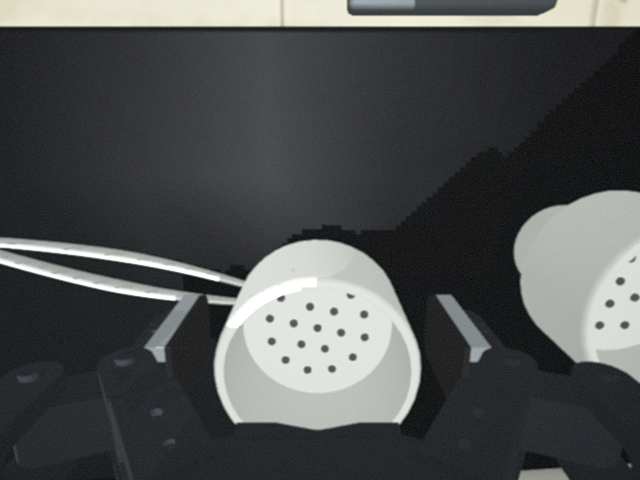

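Request:
{"api": "send_rows", "payload": {
  "grip": [65,80,95,110,130],
  "offset": [
    [0,0.3,0],
    [0,0.3,0],
    [0,0.3,0],
    [0,0.3,0],
    [0,0.3,0]
  ],
  "twist": [0,0,0,0,0],
  "newtons": 30
}}

```text
clock: 27.98
position: [0.4179, -0.232, -0.0002]
ee_rot: [0.0, 0.707, 0.0, 0.707]
ft_force: [-0.5, 1.1, 5.0]
grip_width: 0.651
```

Request:
{"api": "send_rows", "payload": {
  "grip": [130,130,130,130,130],
  "offset": [
    [0,0,0],
    [0,0,0],
    [0,0,0],
    [0,0,0],
    [0,0,0]
  ],
  "twist": [0,0,0,0,0]
}}

```text
clock: 28.4
position: [0.4179, -0.232, -0.0002]
ee_rot: [0.0, 0.707, 0.0, 0.707]
ft_force: [-0.3, 2.3, 5.6]
grip_width: 0.65
```

Run:
```python
from h import *
plan(.5706,-.2086,.150,0)
```

```text
t 28.4 pos [ 4.179e-01 -2.320e-01 -2.000e-04] yaw 0.0 f [-0.3  2.3  5.6] g 0.65 tilt [ 4.e-04  2.e-04 -1.e+00]
OFFSET [-150.2   23.5  152.7] TWIST 0.0
```

Request:
{"api": "send_rows", "payload": {
  "grip": [130,130,130,130,130],
  "offset": [
    [-15,0,0],
    [-50,0,0],
    [-90,0,0],
    [-125,2,10],
    [-150,8,40]
  ],
  "twist": [0,0,0,0,0]
}}

```text
clock: 28.82
position: [0.4555, -0.2263, 0.1527]
ee_rot: [0.002, 0.706, -0.002, 0.708]
ft_force: [0.8, -1.8, -0.8]
grip_width: 0.65
```

Request:
{"api": "send_rows", "payload": {
  "grip": [130,130,130,130,130],
  "offset": [
    [0,5,35],
    [0,10,70],
    [0,14,100],
    [0,15.4,112.7],
    [0,15.4,112.7]
  ],
  "twist": [0,0,0,0,0]
}}

```text
clock: 29.23
position: [0.5726, -0.2071, 0.1482]
ee_rot: [-0.001, 0.708, 0.001, 0.707]
ft_force: [-0.3, -0.4, -1.6]
grip_width: 0.65
```

Request:
{"api": "send_rows", "payload": {
  "grip": [130,130,130,130,130],
  "offset": [
    [0,0,0],
    [5,0,0],
    [15,0,0],
    [25,0,0],
    [30,0,0]
  ],
  "twist": [0,0,0,0,0]
}}

```text
clock: 29.65
position: [0.569, -0.2085, 0.1176]
ee_rot: [0.001, 0.708, 0.0, 0.706]
ft_force: [-1.1, -0.2, -0.2]
grip_width: 0.649
```

Request:
{"api": "send_rows", "payload": {
  "grip": [130,130,130,130,130],
  "offset": [
    [0,0,0],
    [0,0,0],
    [0,0,0],
    [0,0,0],
    [0,0,0]
  ],
  "twist": [0,0,0,0,0]
}}

```text
clock: 30.07
position: [0.5706, -0.2088, 0.12]
ee_rot: [0.0, 0.707, -0.0, 0.707]
ft_force: [0.4, 0.2, -0.8]
grip_width: 0.653
```

Run:
```python
from h import *
held(.0662,.028,'w16.png')
plan(.5706,-.2086,.090,0)
```

```text
held rel TCP circ -5.8 0.1 r 32.7 fit [0.5 0.2] z 0.0647 6509
t 30.12 pos [ 0.5706 -0.2088  0.1199] yaw -0.0 f [-0.6 -0.1 -0.4] g 0.651 tilt [ 6.e-04  0.e+00 -1.e+00]
OFFSET [29.9  0.2  0. ] TWIST -0.0
```

View pics/w16.png

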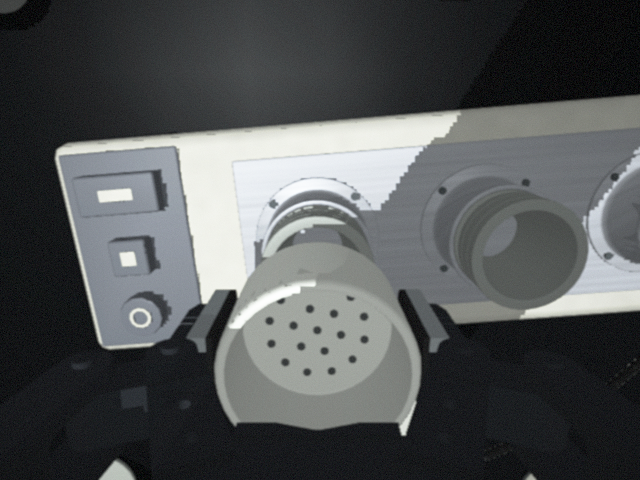

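Request:
{"api": "send_rows", "payload": {
  "grip": [130,130,130,130,130],
  "offset": [
    [4,0,-0.2],
    [12,0,-0.2],
    [20,0,-0.2],
    [27,0,-0.2],
    [31,0,-0.2]
  ],
  "twist": [0,0,0,0,0]
}}

```text
clock: 30.53
position: [0.5695, -0.2084, 0.0869]
ee_rot: [0.0, 0.708, 0.0, 0.706]
ft_force: [0.4, -0.0, -1.0]
grip_width: 0.648
```

Request:
{"api": "send_rows", "payload": {
  "grip": [130,130,130,130,130],
  "offset": [
    [0.8,0,0],
    [1.6,0,0],
    [1.6,0,0],
    [1.6,0,0],
    [1.6,0,0]
  ],
  "twist": [0,0,0,0,0]
}}

```text
clock: 30.95
position: [0.5704, -0.2088, 0.0873]
ee_rot: [0.0, 0.707, -0.0, 0.707]
ft_force: [-0.7, -0.2, -0.8]
grip_width: 0.648
```

Run:
```python
from h import *
plan(.5704,-.2087,.084,0)
```

```text
t 30.95 pos [ 0.5704 -0.2088  0.0873] yaw -0.0 f [-0.7 -0.2 -0.8] g 0.648 tilt [ 5.e-04  0.e+00 -1.e+00]
OFFSET [3.3 0.1 0. ] TWIST -0.0
```

Request:
{"api": "send_rows", "payload": {
  "grip": [130,130,130,130,130],
  "offset": [
    [0.8,0,0],
    [1.6,0,0],
    [2.4,0,0],
    [3.1,0,0],
    [3.1,0,0]
  ],
  "twist": [0,0,0,0,0]
}}

```text
clock: 31.37
position: [0.5701, -0.2086, 0.0837]
ee_rot: [0.0, 0.707, 0.0, 0.707]
ft_force: [0.6, -0.1, -1.0]
grip_width: 0.653
```

Request:
{"api": "send_rows", "payload": {
  "grip": [86,82,78,70,60],
  "offset": [
    [0,0,0],
    [0,0,0],
    [0,0,0],
    [0,0,0],
    [0,0,0]
  ],
  "twist": [0,0,0,0,0]
}}

```text
clock: 31.78
position: [0.5702, -0.2087, 0.084]
ee_rot: [0.0, 0.707, -0.0, 0.707]
ft_force: [-0.8, 0.7, -0.6]
grip_width: 0.766
```

Run:
```python
from h import *
ring(.5706,-.2086,.148,.028,'w17.png')
plan(.5704,-.2087,.084,0)
```

```text
ring 0.5673 -0.2086 r 35.5 bb [ 0.5647 -0.2085] z 0.1478 7876
t 31.83 pos [ 0.5702 -0.2087  0.0839] yaw -0.0 f [-0.7 -0.2 -0.6] g 0.767 tilt [ 1.e-04  1.e-04 -1.e+00]
OFFSET [-0.1  0.   0.2] TWIST -0.0
```

View pics/w17.png

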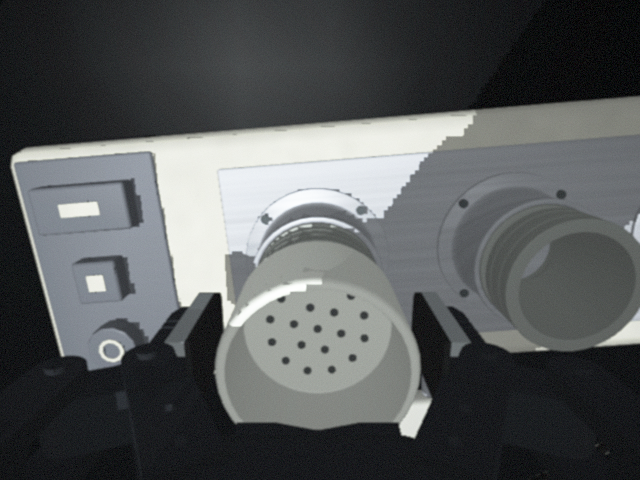

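Request:
{"api": "send_rows", "payload": {
  "grip": [60,60,45,35,35],
  "offset": [
    [-20,0,0],
    [-55,0,0],
    [-85,0,-10],
    [-85,15,-45],
    [-85,30,-80]
  ],
  "twist": [0,0,0,0,0]
}}

```text
clock: 32.25
position: [0.4906, -0.1797, 0.1703]
ee_rot: [-0.0, 0.706, -0.001, 0.708]
ft_force: [-1.0, 0.9, 0.1]
grip_width: 0.866
```

Request:
{"api": "send_rows", "payload": {
  "grip": [35,35,35,35,35],
  "offset": [
    [5,17,-34],
    [20,34,-68],
    [30,42,-88],
    [30,42,-88],
    [30,42,-88]
  ],
  "twist": [0,0,0,0,0]
}}

```text
clock: 32.67
position: [0.4016, -0.1362, 0.1389]
ee_rot: [0.0, 0.707, 0.001, 0.707]
ft_force: [0.5, -0.2, -0.3]
grip_width: 0.861
```

Run:
```python
from h import *
ring(.402,-.136,.065,.028,'w18.png')
plan(.402,-.136,0,0)
```

```text
ring 0.4022 -0.1357 r 28.4 bb [ 0.4016 -0.1355] z 0.0649 1721
t 32.72 pos [ 0.4027 -0.1367  0.1394] yaw 0.0 f [0.2 0.  0.7] g 0.86 tilt [ 1.5e-03  6.0e-04 -1.0e+00]
OFFSET [139.4   0.6  -0.9] TWIST 0.0
```

View pics/w18.png

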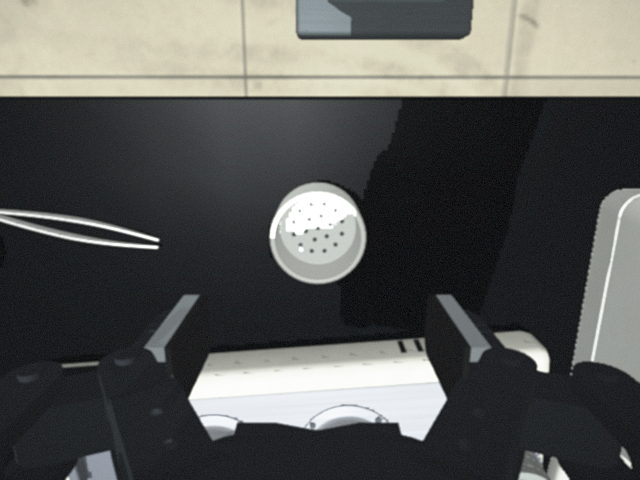

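Request:
{"api": "send_rows", "payload": {
  "grip": [35,35,35,35,35],
  "offset": [
    [35,0.8,-0.9],
    [70,0.8,-0.9],
    [102,0.8,-0.9],
    [127,0.8,-0.9],
    [139,0.8,-0.9]
  ],
  "twist": [0,0,0,0,0]
}}

```text
clock: 33.13
position: [0.4008, -0.1367, -0.0026]
ee_rot: [-0.0, 0.708, -0.001, 0.706]
ft_force: [-0.3, -0.1, -0.8]
grip_width: 0.86
```

Request:
{"api": "send_rows", "payload": {
  "grip": [35,35,35,35,35],
  "offset": [
    [0,0,0],
    [0,0,0],
    [0,0,0],
    [0,0,0],
    [0,0,0]
  ],
  "twist": [0,0,0,0,0]
}}

```text
clock: 33.55
position: [0.4023, -0.136, 0.0009]
ee_rot: [0.0, 0.706, 0.0, 0.708]
ft_force: [-0.8, -0.3, 0.6]
grip_width: 0.858
```

Run:
```python
from h import *
ring(.402,-.136,.065,.028)
plan(.4018,-.1358,0,0)
```

```text
ring 0.4015 -0.1355 r 28.1 bb [ 0.3965 -0.1355] z 0.0647 6360
t 33.6 pos [ 0.4021 -0.1359  0.0007] yaw -0.0 f [1.2 0.5 0.3] g 0.864 tilt [ 1.9e-03  3.0e-04 -1.0e+00]
OFFSET [ 0.7  0.1 -0.3] TWIST -0.0
```

Request:
{"api": "send_rows", "payload": {
  "grip": [65,80,95,110,130],
  "offset": [
    [0,0.3,0],
    [0,0.3,0],
    [0,0.3,0],
    [0,0.3,0],
    [0,0.3,0]
  ],
  "twist": [0,0,0,0,0]
}}

```text
clock: 34.02
position: [0.4016, -0.1356, 0.0001]
ee_rot: [0.0, 0.707, -0.0, 0.707]
ft_force: [-0.1, -0.6, 3.6]
grip_width: 0.645
```

Request:
{"api": "send_rows", "payload": {
  "grip": [130,130,130,130,130],
  "offset": [
    [0,0,0],
    [0,0,0],
    [0,0,0],
    [0,0,0],
    [0,0,0]
  ],
  "twist": [0,0,0,0,0]
}}

```text
clock: 34.43
position: [0.4016, -0.1356, 0.0001]
ee_rot: [0.0, 0.707, -0.0, 0.707]
ft_force: [-0.8, -0.2, 6.0]
grip_width: 0.65
```

Run:
```python
from h import *
plan(.563,-.1138,.150,0)
```

```text
t 34.43 pos [ 4.016e-01 -1.356e-01  1.000e-04] yaw -0.01 f [-0.8 -0.2  6. ] g 0.65 tilt [ 5.e-04  1.e-04 -1.e+00]
OFFSET [-149.9   21.9  161.5] TWIST -0.01
```

Request:
{"api": "send_rows", "payload": {
  "grip": [130,130,130,130,130],
  "offset": [
    [-15,0,0],
    [-50,0,0],
    [-90,0,0],
    [-125,2,10],
    [-150,7,42]
  ],
  "twist": [0,0,0,0,0]
}}

```text
clock: 34.85
position: [0.4414, -0.1298, 0.1528]
ee_rot: [0.002, 0.707, -0.0, 0.708]
ft_force: [1.9, -2.0, -0.3]
grip_width: 0.65
```

Request:
{"api": "send_rows", "payload": {
  "grip": [130,130,130,130,130],
  "offset": [
    [0,5,36],
    [0,10,74],
    [0,14,108],
    [0,14.9,119.5],
    [0,14.9,119.5]
  ],
  "twist": [0,0,0,0,0]
}}

```text
clock: 35.27
position: [0.5645, -0.1126, 0.1484]
ee_rot: [-0.001, 0.708, 0.0, 0.706]
ft_force: [-0.3, -0.0, -1.9]
grip_width: 0.653
```

Request:
{"api": "send_rows", "payload": {
  "grip": [130,130,130,130,130],
  "offset": [
    [0,0,0],
    [5,0,0],
    [15,0,0],
    [25,0,0],
    [30,0,0]
  ],
  "twist": [0,0,0,0,0]
}}

```text
clock: 35.68
position: [0.5614, -0.1135, 0.1181]
ee_rot: [0.0, 0.708, 0.0, 0.706]
ft_force: [-0.5, 0.6, -1.4]
grip_width: 0.644
```

Request:
{"api": "send_rows", "payload": {
  "grip": [130,130,130,130,130],
  "offset": [
    [0,0,0],
    [0,0,0],
    [0,0,0],
    [0,0,0],
    [0,0,0]
  ],
  "twist": [0,0,0,0,0]
}}

```text
clock: 36.1
position: [0.563, -0.1137, 0.1203]
ee_rot: [0.0, 0.707, 0.0, 0.707]
ft_force: [0.6, -0.4, -0.6]
grip_width: 0.649
```

Run:
```python
from h import *
held(.0662,.028,'w19.png')
plan(.563,-.1138,.0872,0)
```

```text
held rel TCP circ -6.9 0.1 r 32.4 fit [-0.1  0.3] z 0.0645 6347
t 36.15 pos [ 0.563  -0.1137  0.1202] yaw -0.0 f [ 0.3  0.3 -1.9] g 0.65 tilt [ 6.e-04  1.e-04 -1.e+00]
OFFSET [33.  -0.1 -0. ] TWIST -0.0
```

View pics/w19.png

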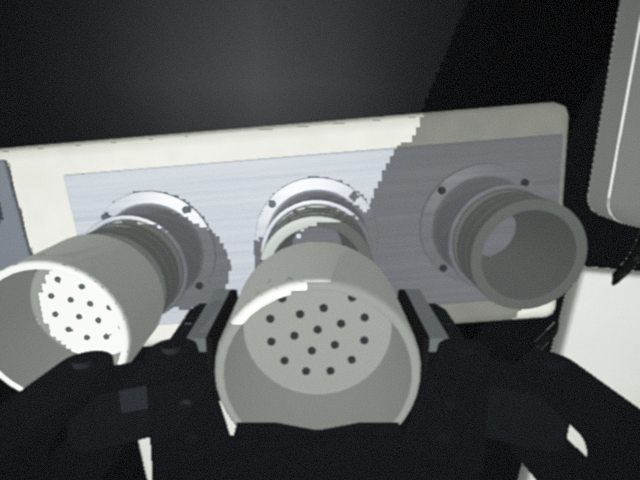

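Run:
```python
from h import *
o,im,d=snap('wrist'); W=cloud('wrist',d,o); P=(W-o['position'])[d>0]*1e3
m=(abs(P[:,0])<40)&(abs(P[:,1])<85)&(P[:,2]>35)
P=P[m]
for z in range(35,130,8):
    q=P[(P[:,2]>=z)&(P[:,2]<z+8)&(P[:,1]>0)]  # left side (no funnel)
    if len(q): print(z,len(q),np.percentile(q[:,1],[50,99,100]).round(1), np.percentile(q[:,0],[1,99]).round(0))
```

```text
35 7906 [11.1 38.9 41.6] [-27.  25.]
43 2775 [16.7 40.8 41.7] [-27.  26.]
51 2675 [19.9 40.8 41.6] [-27.  25.]
59 4111 [23.2 34.  39.7] [-27.  16.]
67 1285 [39.  56.  59.3] [-14.  -6.]
75 5853 [45.7 59.8 61.3] [-14.  11.]
83 5116 [51.9 61.1 62.7] [-17.  11.]
91 5018 [49.5 61.5 63.1] [-18.   7.]
99 7302 [22.5 56.8 58.7] [-18.  -3.]
107 4052 [17.6 52.8 53.6] [-19. -10.]
115 1352 [14.8 23.4 23.8] [-21. -17.]
```

Request:
{"api": "send_rows", "payload": {
  "grip": [130,130,130,130,130],
  "offset": [
    [4,0,0],
    [12,0,0],
    [20,0,0],
    [27,0,0],
    [32.5,0,0]
  ],
  "twist": [0,0,0,0,0]
}}

```text
clock: 36.62
position: [0.5622, -0.1136, 0.0859]
ee_rot: [0.0, 0.708, -0.0, 0.707]
ft_force: [0.3, -0.8, -1.8]
grip_width: 0.644
```

Request:
{"api": "send_rows", "payload": {
  "grip": [130,130,130,130,130],
  "offset": [
    [0,0,0],
    [0,0,0],
    [0,0,0],
    [0,0,0],
    [0,0,0]
  ],
  "twist": [0,0,0,0,0]
}}

```text
clock: 37.03
position: [0.563, -0.1137, 0.0877]
ee_rot: [0.0, 0.707, 0.0, 0.707]
ft_force: [-0.3, -0.2, -1.1]
grip_width: 0.646
```

Run:
```python
from h import *
plan(.563,-.1139,.0843,0)
```

```text
t 37.03 pos [ 0.563  -0.1137  0.0877] yaw -0.01 f [-0.3 -0.2 -1.1] g 0.646 tilt [ 5.e-04  2.e-04 -1.e+00]
OFFSET [ 3.4 -0.2  0. ] TWIST -0.01
```

Request:
{"api": "send_rows", "payload": {
  "grip": [130,130,130,130,130],
  "offset": [
    [0.8,-0.1,0],
    [1.6,-0.1,0],
    [2.4,-0.1,0],
    [3.2,-0.1,0],
    [3.2,-0.1,0]
  ],
  "twist": [0,0,0,0,0]
}}

```text
clock: 37.45
position: [0.5626, -0.1139, 0.084]
ee_rot: [0.0, 0.707, -0.0, 0.707]
ft_force: [0.0, -1.2, -1.3]
grip_width: 0.649
```

Request:
{"api": "send_rows", "payload": {
  "grip": [86,82,78,74,70],
  "offset": [
    [0,0,0],
    [0,0,0],
    [0,0,0],
    [0,0,0],
    [0,0,0]
  ],
  "twist": [0,0,0,0,0]
}}

```text
clock: 37.87
position: [0.5629, -0.1138, 0.0843]
ee_rot: [0.0, 0.707, 0.0, 0.707]
ft_force: [0.0, 0.5, 0.7]
grip_width: 0.725
```

Run:
```python
from h import *
ring(.563,-.1138,.148,.028,'w20.png')
plan(.563,-.1139,.0843,0)
```

```text
ring 0.5582 -0.1137 r 35.1 bb [ 0.5574 -0.1137] z 0.1478 8214
t 37.92 pos [ 0.5628 -0.1138  0.0842] yaw -0.0 f [-0.1 -0.5 -0.8] g 0.721 tilt [ 1.e-04  1.e-04 -1.e+00]
OFFSET [-0.1 -0.1  0.2] TWIST -0.0
```

View pics/w20.png

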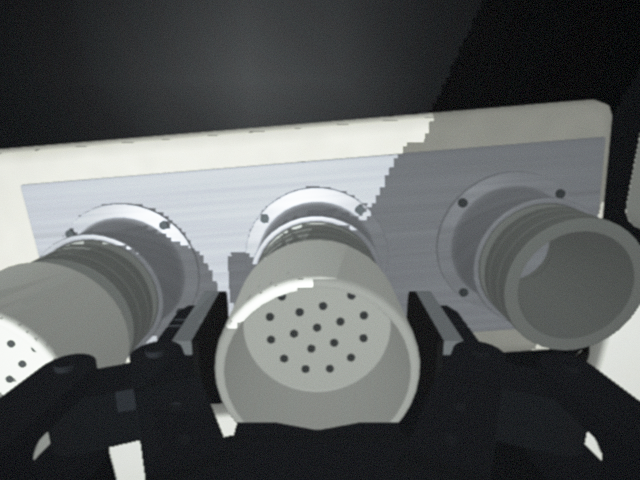

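Request:
{"api": "send_rows", "payload": {
  "grip": [70,70,60,40,35],
  "offset": [
    [-20,0,0],
    [-55,0,0],
    [-85,8,-10],
    [-88,40,-20],
    [-88,78,-30]
  ],
  "twist": [0,0,0,0,0]
}}

```text
clock: 38.33
position: [0.5336, -0.0379, 0.1747]
ee_rot: [0.002, 0.706, -0.002, 0.709]
ft_force: [0.8, 1.2, -0.2]
grip_width: 0.86
```

Request:
{"api": "send_rows", "payload": {
  "grip": [35,35,35,35,35],
  "offset": [
    [0,40,0],
    [0,80,0],
    [0,120,0],
    [0,160,0],
    [0,200,0]
  ],
  "twist": [0,0,0,0,0]
}}

```text
clock: 38.75
position: [0.5324, 0.1662, 0.1725]
ee_rot: [0.0, 0.707, 0.0, 0.707]
ft_force: [1.4, 0.0, -0.2]
grip_width: 0.857
```

Request:
{"api": "send_rows", "payload": {
  "grip": [35,35,35,35,35],
  "offset": [
    [5,40,5],
    [12,80,12],
    [18,120,16],
    [25,150,20],
    [30,158,22]
  ],
  "twist": [0,0,0,0,0]
}}

```text
clock: 39.17
position: [0.5529, 0.3289, 0.1408]
ee_rot: [-0.002, 0.708, 0.003, 0.707]
ft_force: [-0.2, 1.1, 0.4]
grip_width: 0.862
```

Request:
{"api": "send_rows", "payload": {
  "grip": [35,35,35,35,35],
  "offset": [
    [0,0,0],
    [0,0,0],
    [0,0,0],
    [0,0,0],
    [0,0,0]
  ],
  "twist": [0,0,0,0,0]
}}

```text
clock: 39.58
position: [0.5554, 0.3208, 0.143]
ee_rot: [0.001, 0.707, -0.0, 0.707]
ft_force: [0.3, 0.3, -0.2]
grip_width: 0.863
```

Run:
```python
from h import *
ring(.555,.322,.065,.028,'w21.png')
plan(.555,.322,0,0)
```

```text
ring 0.5548 0.3234 r 28.1 bb [0.5543 0.3234] z 0.0649 1670
t 39.63 pos [0.5552 0.3212 0.1429] yaw -0.09 f [-0.4  0.9  0.3] g 0.858 tilt [ 7.e-04  6.e-04 -1.e+00]
OFFSET [142.9   0.7  -0.3] TWIST -0.09
```

View pics/w21.png

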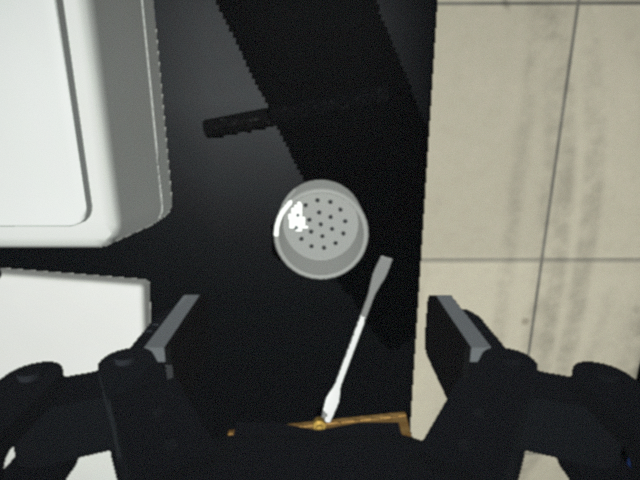

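Request:
{"api": "send_rows", "payload": {
  "grip": [35,35,35,35,35],
  "offset": [
    [35,2.1,-0.7],
    [70,2.1,-0.7],
    [105,2.1,-0.7],
    [130,2.1,-0.7],
    [142.5,2.1,-0.7]
  ],
  "twist": [0,0,0,0,0]
}}

```text
clock: 40.05
position: [0.5524, 0.3228, -0.0036]
ee_rot: [-0.001, 0.708, -0.001, 0.706]
ft_force: [-0.2, -0.2, -1.3]
grip_width: 0.864
```

Request:
{"api": "send_rows", "payload": {
  "grip": [35,35,35,35,35],
  "offset": [
    [0,0,0],
    [0,0,0],
    [0,0,0],
    [0,0,0],
    [0,0,0]
  ],
  "twist": [0,0,0,0,0]
}}

```text
clock: 40.47
position: [0.5551, 0.3249, 0.0015]
ee_rot: [0.001, 0.706, 0.001, 0.708]
ft_force: [-0.0, -0.5, -0.3]
grip_width: 0.862
```

Run:
```python
from h import *
ring(.555,.323,.065,.028)
plan(.5545,.3233,0,0)
```

```text
ring 0.5549 0.319 r 32.2 bb [0.5494 0.319 ] z 0.0648 6989
t 40.52 pos [0.5549 0.3247 0.0011] yaw -0.01 f [ 0.8  0.7 -0.5] g 0.861 tilt [ 0.0016  0.0014 -1.    ]
OFFSET [ 1.1 -1.4 -0.4] TWIST -0.01
```

Request:
{"api": "send_rows", "payload": {
  "grip": [35,35,55,65,75],
  "offset": [
    [0.4,-0.9,-0.3],
    [0.4,-0.9,-0.3],
    [0.4,-0.9,-0.3],
    [0.4,-0.9,-0.3],
    [0.4,-0.9,-0.3]
  ],
  "twist": [0,0,0,0,0]
}}

```text
clock: 40.93
position: [0.5538, 0.3234, -0.0007]
ee_rot: [0.0, 0.707, -0.0, 0.707]
ft_force: [-0.1, -0.9, 0.3]
grip_width: 0.704
```

Request:
{"api": "send_rows", "payload": {
  "grip": [85,95,110,130,130],
  "offset": [
    [0,0,0],
    [0,0,0],
    [0,0,0],
    [0,0,0],
    [0,0,0]
  ],
  "twist": [0,0,0,0,0]
}}

```text
clock: 41.35
position: [0.5539, 0.3234, -0.0006]
ee_rot: [0.0, 0.707, 0.0, 0.707]
ft_force: [-0.3, -1.1, 1.3]
grip_width: 0.647
```

Request:
{"api": "send_rows", "payload": {
  "grip": [130,130,130,130,130],
  "offset": [
    [0,0,0],
    [0,0,0],
    [0,0,0],
    [0,0,0],
    [0,0,0]
  ],
  "twist": [0,0,0,0,0]
}}

```text
clock: 41.77
position: [0.5539, 0.3234, -0.0006]
ee_rot: [0.0, 0.707, 0.0, 0.707]
ft_force: [-0.1, -0.3, 1.7]
grip_width: 0.647
```

Run:
```python
from h import *
plan(.555,-.0192,.150,0)
```

```text
t 41.77 pos [ 0.5539  0.3234 -0.0006] yaw -0.01 f [-0.1 -0.3  1.7] g 0.647 tilt [ 1.e-04  2.e-04 -1.e+00]
OFFSET [-150.7 -342.6    1.2] TWIST -0.01
```

Request:
{"api": "send_rows", "payload": {
  "grip": [130,130,130,130,130],
  "offset": [
    [-15,0,0],
    [-50,0,0],
    [-90,0,0],
    [-130,0,-5],
    [-152,-20,-12]
  ],
  "twist": [0,0,0,0,0]
}}

```text
clock: 42.18
position: [0.5421, 0.3077, 0.1554]
ee_rot: [-0.0, 0.706, 0.003, 0.708]
ft_force: [0.6, 0.4, -0.2]
grip_width: 0.643
```

Request:
{"api": "send_rows", "payload": {
  "grip": [130,130,130,130,130],
  "offset": [
    [0,-40,-5],
    [0,-80,-10],
    [0,-120,-12],
    [0,-160,-12],
    [0,-200,-10]
  ],
  "twist": [0,0,0,0,0]
}}

```text
clock: 42.6
position: [0.5308, 0.1017, 0.1511]
ee_rot: [0.0, 0.707, 0.0, 0.707]
ft_force: [0.5, -0.5, -0.7]
grip_width: 0.648
```

Request:
{"api": "send_rows", "payload": {
  "grip": [130,130,130,130,130],
  "offset": [
    [0,-35,6],
    [0,-70,12],
    [0,-100,18],
    [0,-118,22],
    [0,-122.6,23]
  ],
  "twist": [0,0,0,0,0]
}}

```text
clock: 43.02
position: [0.5547, -0.0238, 0.1512]
ee_rot: [0.002, 0.707, -0.002, 0.707]
ft_force: [-1.2, 0.5, -1.1]
grip_width: 0.65
```

Request:
{"api": "send_rows", "payload": {
  "grip": [130,130,130,130,130],
  "offset": [
    [0,0,0],
    [5,0,0],
    [15,0,0],
    [25,0,0],
    [30,0,0]
  ],
  "twist": [0,0,0,0,0]
}}

```text
clock: 43.43
position: [0.5537, -0.0179, 0.1191]
ee_rot: [-0.001, 0.708, 0.001, 0.706]
ft_force: [-0.3, -0.3, -1.0]
grip_width: 0.646
```

Request:
{"api": "send_rows", "payload": {
  "grip": [130,130,130,130,130],
  "offset": [
    [0,0,0],
    [0,0,0],
    [0,0,0],
    [0,0,0],
    [0,0,0]
  ],
  "twist": [0,0,0,0,0]
}}

```text
clock: 43.85
position: [0.5551, -0.0192, 0.1217]
ee_rot: [0.0, 0.707, 0.0, 0.707]
ft_force: [0.1, -0.2, -1.4]
grip_width: 0.647
```

Run:
```python
from h import *
held(.0662,.028,'w22.png')
plan(.555,-.0193,.0866,0)
```

```text
held rel TCP circ -6.8 -0.0 r 32.5 fit [0.  0.2] z 0.0653 6716
t 43.9 pos [ 0.555  -0.0192  0.1216] yaw -0.0 f [ 0.5 -0.1 -1.3] g 0.646 tilt [ 6.e-04  2.e-04 -1.e+00]
OFFSET [35.  -0.1 -0. ] TWIST -0.0
```

View pics/w22.png

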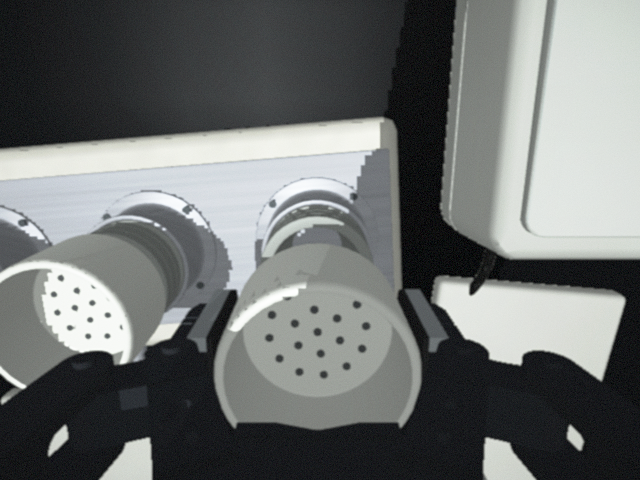

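Request:
{"api": "send_rows", "payload": {
  "grip": [130,130,130,130,130],
  "offset": [
    [4,0,0],
    [12,0,0],
    [20,0,0],
    [28,0,0],
    [34,0,0]
  ],
  "twist": [0,0,0,0,0]
}}

```text
clock: 44.32
position: [0.5542, -0.0192, 0.0858]
ee_rot: [-0.0, 0.708, -0.0, 0.707]
ft_force: [-0.2, 1.3, -0.8]
grip_width: 0.649
```

Request:
{"api": "send_rows", "payload": {
  "grip": [130,130,130,130,130],
  "offset": [
    [0,0,0],
    [0,0,0],
    [0,0,0],
    [0,0,0],
    [0,0,0]
  ],
  "twist": [0,0,0,0,0]
}}

```text
clock: 44.73
position: [0.555, -0.0192, 0.0877]
ee_rot: [0.0, 0.707, 0.0, 0.707]
ft_force: [-0.0, -0.2, -0.1]
grip_width: 0.653
```

Run:
```python
from h import *
plan(.555,-.0193,.0836,0)
```

```text
t 44.73 pos [ 0.555  -0.0192  0.0877] yaw -0.01 f [-0.  -0.2 -0.1] g 0.653 tilt [ 6.e-04  2.e-04 -1.e+00]
OFFSET [ 4.1 -0.1 -0. ] TWIST -0.01
```

Request:
{"api": "send_rows", "payload": {
  "grip": [130,130,130,130,130],
  "offset": [
    [1,0,0],
    [2,0,0],
    [3,0,0],
    [3.9,0,0],
    [3.9,0,0]
  ],
  "twist": [0,0,0,0,0]
}}

```text
clock: 45.15
position: [0.5546, -0.0193, 0.0831]
ee_rot: [0.0, 0.707, -0.0, 0.707]
ft_force: [-0.8, -0.5, -1.5]
grip_width: 0.647
```

Request:
{"api": "send_rows", "payload": {
  "grip": [86,82,78,74,70],
  "offset": [
    [0,0,0],
    [0,0,0],
    [0,0,0],
    [0,0,0],
    [0,0,0]
  ],
  "twist": [0,0,0,0,0]
}}

```text
clock: 45.57
position: [0.5549, -0.0192, 0.0835]
ee_rot: [0.0, 0.707, 0.0, 0.707]
ft_force: [0.7, 0.7, 0.4]
grip_width: 0.725
```

Run:
```python
from h import *
ring(.555,-.0193,.148,.028,'w23.png')
plan(.555,-.0193,.0836,0)
```

```text
ring 0.5491 -0.0191 r 35.0 bb [ 0.5492 -0.0192] z 0.1478 8088
t 45.62 pos [ 0.5549 -0.0192  0.0835] yaw -0.01 f [-0.7 -0.  -0.6] g 0.724 tilt [ 2.e-04  1.e-04 -1.e+00]
OFFSET [-0.1 -0.1  0.1] TWIST -0.01
```

View pics/w23.png

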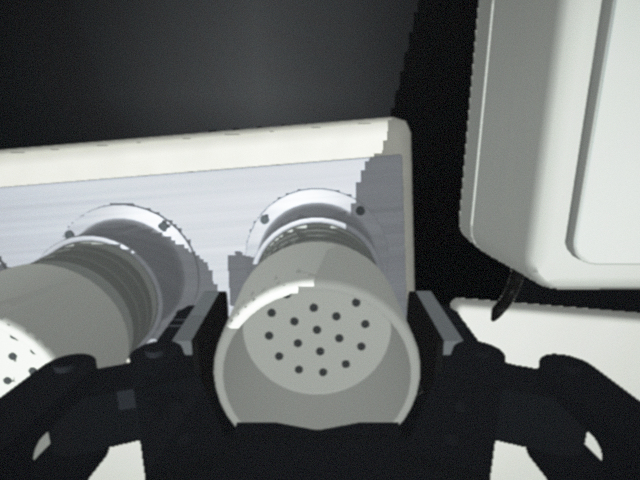

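Request:
{"api": "send_rows", "payload": {
  "grip": [70,70,70,100,160],
  "offset": [
    [-20,0,0],
    [-55,0,0],
    [-90,0,0],
    [-105,-25,0],
    [-105,-65,5]
  ],
  "twist": [0,0,0,0,0]
}}

```text
clock: 46.03
position: [0.5621, -0.0807, 0.1926]
ee_rot: [-0.002, 0.705, 0.004, 0.709]
ft_force: [1.3, -0.1, -0.2]
grip_width: 0.484
```

Request:
{"api": "send_rows", "payload": {
  "grip": [200,255,255,255,255],
  "offset": [
    [0,-40,5],
    [0,-80,12],
    [0,-120,20],
    [0,-160,28],
    [0,-200,36]
  ],
  "twist": [0,0,0,0,0]
}}

```text
clock: 46.45
position: [0.596, -0.2859, 0.1884]
ee_rot: [-0.0, 0.707, 0.0, 0.707]
ft_force: [0.9, -0.2, 0.4]
grip_width: 0.002
```

Request:
{"api": "send_rows", "payload": {
  "grip": [255,255,255,255,255],
  "offset": [
    [0,-22,10],
    [10,-29,18],
    [20,-29,18],
    [20,-29,18],
    [20,-29,18]
  ],
  "twist": [0,0,0,0,0]
}}

```text
clock: 46.87
position: [0.6134, -0.3118, 0.1675]
ee_rot: [0.0, 0.708, 0.001, 0.707]
ft_force: [-0.2, 0.2, 0.9]
grip_width: -0.001
```

Request:
{"api": "send_rows", "payload": {
  "grip": [255,255,255,255,255],
  "offset": [
    [0,0,0],
    [0,0,0],
    [0,0,0],
    [0,0,0],
    [0,0,0]
  ],
  "twist": [0,0,0,0,0]
}}

```text
clock: 47.28
position: [0.6139, -0.3129, 0.1688]
ee_rot: [-0.0, 0.707, 0.0, 0.707]
ft_force: [-0.9, 0.2, 0.3]
grip_width: -0.003
```

```bash
cat >> h.py <<'E'
def keys(fn=None):
    o,im,d=snap('wrist',fn); W=cloud('wrist',d,o)
    out=[]
    for k,g in dict(power=(.615,-.312),vent=(.581,-.315),start=(.544,-.318)).items():
        for c in viewer.spot_point('key_%s_top'%k,'wrist')[:2]: print(k,np.round(c['position']),round(c['score'],2),toW('wrist',c['position'],z=.06,o=o).round(4))
    m=(W[...,0]>.50)&(W[...,0]<.66)&(W[...,1]<-.27)&(W[...,1]>-.36)&(W[...,2]>.055)&(W[...,2]<.075)
    n,lab,st,cen=cv2.connectedComponentsWithStats(m.astype(np.uint8))
    for i in range(1,n):
        if st[i,4]<60: continue
        P=W[lab==i]; zt=np.percentile(P[:,2],90); Q=P[P[:,2]>zt-.002]; lo,hi=np.percentile(Q,1,axis=0),np.percentile(Q,99,axis=0)
        print('comp',st[i].tolist(),'mid',((lo+hi)/2).round(4),'ext',((hi-lo)*1e3).round(1),'zt',zt.round(4))
E
python3 - <<'E'
from h import *
keys('w24.png'); tips()
plan(.616,-.313,.08,0)
E
```

```text
power [320. 227.] 0.92 [ 0.6165 -0.3105  0.06  ]
vent [315. 171.] 0.91 [ 0.5794 -0.3141  0.06  ]
start [308. 112.] 0.58 [ 0.5435 -0.3182  0.06  ]
comp [274, 92, 73, 42, 2566] mid [ 0.5435 -0.3171  0.058 ] ext [22.7 42.4  2.8] zt 0.0585
comp [298, 153, 35, 35, 1060] mid [ 0.5793 -0.3142  0.058 ] ext [20.5 20.2  2.7] zt 0.0585
comp [302, 206, 37, 37, 1031] mid [ 0.6153 -0.3113  0.058 ] ext [22.6 22.4  2.7] zt 0.0585
side -1 n 4455 z-tcp pct [29.5 37.6 64.9 79.4 79.9] |y| [ 0.2 10.1 35.7]
side 1 n 4533 z-tcp pct [29.5 36.8 61.9 79.3 79.8] |y| [ 0.2 10.1 36.3]
t 47.53 pos [ 0.6138 -0.3132  0.1684] yaw -0.01 f [-0.4  0.4  0.2] g -0.003 tilt [ 1.e-04  1.e-04 -1.e+00]
OFFSET [88.4  0.2  2.2] TWIST -0.01
```

View pics/w24.png

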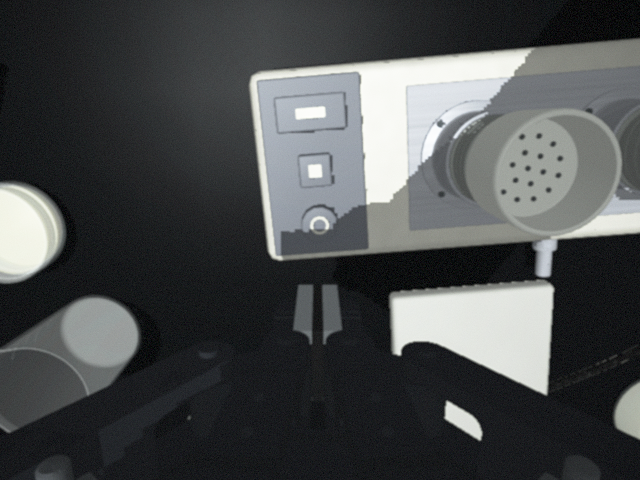

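Run:
```python
from h import *
o,im,d=snap('wrist'); W=cloud('wrist',d,o)-o['position']
for v in range(276,300,3): print(v,[(W[v,u]*1e3).round(0).tolist() for u in(303,309,329,336)])
m=(abs(W[...,2])<.2)&(W[...,2]+o['position'][2]>.07)&(W[...,1]<-.04)&(W[...,1]>-.2)&(W[...,0]>-.08)&(W[...,2]<-.05)
P=W[m]; print(len(P), (P.max(0)*1e3).round(), (P.min(0)*1e3).round())
```

```text
276 [[59.0, -11.0, -169.0], [60.0, -7.0, -170.0], [59.0, 10.0, -169.0], [59.0, 16.0, -169.0]]
279 [[62.0, -12.0, -170.0], [62.0, -6.0, -168.0], [62.0, 10.0, -168.0], [62.0, 16.0, -169.0]]
282 [[64.0, -12.0, -169.0], [65.0, -7.0, -169.0], [64.0, 10.0, -169.0], [64.0, 16.0, -167.0]]
285 [[-12.0, -5.0, 29.0], [-11.0, -3.0, 27.0], [-11.0, 4.0, 28.0], [-11.0, 7.0, 27.0]]
288 [[-11.0, -5.0, 30.0], [-11.0, -3.0, 30.0], [-11.0, 4.0, 30.0], [-11.0, 7.0, 30.0]]
291 [[-11.0, -4.0, 33.0], [-11.0, -3.0, 33.0], [-11.0, 4.0, 33.0], [-11.0, 6.0, 33.0]]
294 [[-12.0, -4.0, 36.0], [-12.0, -2.0, 37.0], [-11.0, 4.0, 36.0], [-11.0, 6.0, 35.0]]
297 [[-11.0, -4.0, 38.0], [-11.0, -2.0, 38.0], [-11.0, 4.0, 37.0], [-11.0, 6.0, 38.0]]
2154 [ 139. -148.  -75.] [  72. -200.  -98.]
```

Request:
{"api": "send_rows", "payload": {
  "grip": [255,255,255,255,255],
  "offset": [
    [30,1.9,1.6],
    [62,1.9,1.6],
    [92,1.9,1.6],
    [115,1.9,1.6],
    [123,1.9,1.6]
  ],
  "twist": [0,0,0,0,0]
}}

```text
clock: 48.0
position: [0.6134, -0.3101, 0.0412]
ee_rot: [0.001, 0.709, 0.001, 0.705]
ft_force: [-0.4, -0.1, -0.8]
grip_width: -0.0
```

Request:
{"api": "send_rows", "payload": {
  "grip": [255,255,255,255,255],
  "offset": [
    [0,0,0],
    [0,0,0],
    [0,0,0],
    [0,0,0],
    [0,0,0]
  ],
  "twist": [0,0,0,0,0]
}}

```text
clock: 48.42
position: [0.6161, -0.3117, 0.0469]
ee_rot: [-0.0, 0.706, -0.0, 0.708]
ft_force: [-0.2, -0.9, -0.3]
grip_width: 0.001
```

Run:
```python
from h import *
keys('w25.png')
plan(.6154,-.3113,.033,0)
```

```text
power [314. 293.] 0.63 [ 0.614  -0.3125  0.06  ]
vent [310. 200.] 0.81 [ 0.578  -0.3141  0.06  ]
vent [298.  98.] 0.41 [ 0.5427 -0.3181  0.06  ]
start [298. 100.] 0.84 [ 0.5435 -0.3181  0.06  ]
comp [235, 62, 131, 76, 8349] mid [ 0.5435 -0.3171  0.0579] ext [22.6 42.5  2.7] zt 0.0585
comp [280, 171, 60, 61, 3178] mid [ 0.5792 -0.3143  0.0579] ext [20.5 20.3  2.7] zt 0.0585
comp [287, 262, 63, 36, 1365] mid [ 0.61   -0.3114  0.0655] ext [13.3 23.  18. ] zt 0.0585
t 48.62 pos [ 0.6155 -0.3114  0.0458] yaw -0.0 f [-0.3  0.2  0.7] g 0.001 tilt [ 6.e-04 -0.e+00 -1.e+00]
OFFSET [12.8  0.1 -0.1] TWIST -0.0
```

View pics/w25.png

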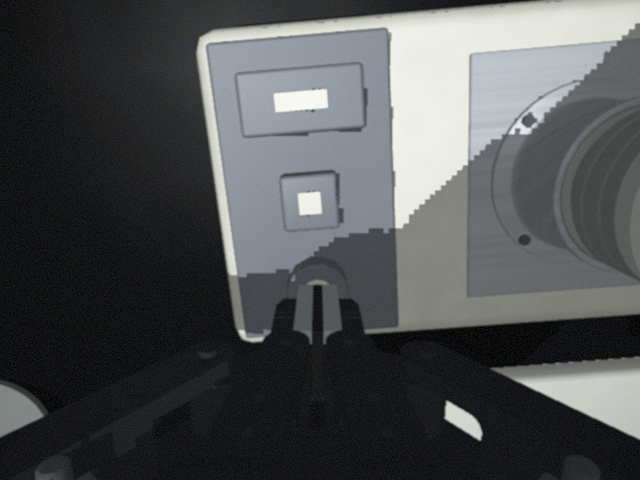

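Run:
```python
from h import *
for c in((.555,-.0193),(.563,-.1138),(.5706,-.2086)):
    ring(*c,.149,.028,cam='top')
o,im,d=snap('side'); cv2.imwrite('pics/s1.png',cv2.resize(im[150:330,230:430],None,fx=3,fy=3,interpolation=cv2.INTER_CUBIC))
```

```text
ring 0.5563 -0.0192 r 28.6 bb [ 0.5551 -0.0204] z 0.1493 79
ring 0.5639 -0.114 r 28.1 bb [ 0.564  -0.1142] z 0.1476 80
ring 0.5801 -0.1977 r 21.8 bb [ 0.5807 -0.1961] z 0.1482 24
```

View pics/s1.png

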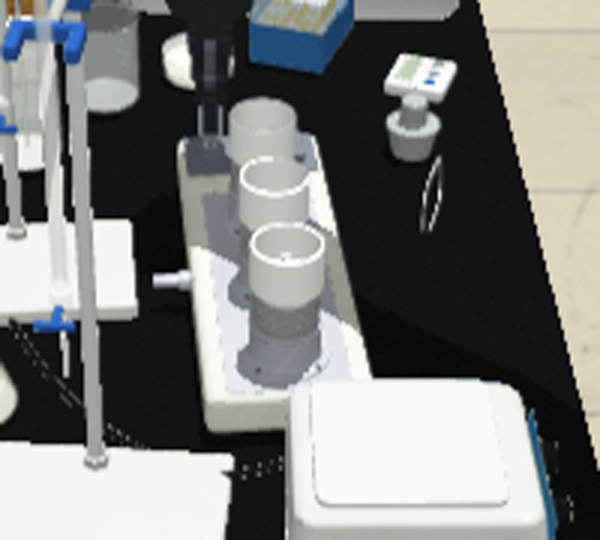

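All three funnels stand upright. Pressing the power key in small steps.

Request:
{"api": "send_rows", "payload": {
  "grip": [255,255,255,255,255],
  "offset": [
    [3,0,0],
    [6,0,0],
    [9,0,0],
    [11,0,0],
    [12,0,0]
  ],
  "twist": [0,0,0,0,0]
}}

```text
clock: 49.23
position: [0.6152, -0.3112, 0.0329]
ee_rot: [0.0, 0.707, 0.0, 0.707]
ft_force: [-0.9, 0.7, 3.0]
grip_width: 0.0
```

Request:
{"api": "send_rows", "payload": {
  "grip": [255,255,255,255,255],
  "offset": [
    [1,0,0],
    [2,0,0],
    [3,0,0],
    [3,0,0],
    [3,0,0]
  ],
  "twist": [0,0,0,0,0]
}}

```text
clock: 49.65
position: [0.6152, -0.3113, 0.0304]
ee_rot: [0.0, 0.707, 0.0, 0.707]
ft_force: [-2.3, 2.3, 4.0]
grip_width: -0.001
```

Run:
```python
from h import *
plan(.6154,-.3113,.028,0)
```

```text
t 49.65 pos [ 0.6152 -0.3113  0.0304] yaw -0.01 f [-2.3  2.3  4. ] g -0.001 tilt [-3.e-04  3.e-04 -1.e+00]
OFFSET [ 2.4 -0.   0.2] TWIST -0.01
```

Request:
{"api": "send_rows", "payload": {
  "grip": [255,255,255,255,255],
  "offset": [
    [0.6,0,0],
    [1.2,0,0],
    [1.6,0,0],
    [1.6,0,0],
    [1.6,0,0]
  ],
  "twist": [0,0,0,0,0]
}}

```text
clock: 50.07
position: [0.6154, -0.3114, 0.0297]
ee_rot: [0.0, 0.707, 0.0, 0.707]
ft_force: [-5.4, 3.7, 11.5]
grip_width: -0.007
```

Request:
{"api": "send_rows", "payload": {
  "grip": [255,255,255,255,255],
  "offset": [
    [0.5,0,0],
    [1,0,0],
    [1,0,0],
    [1,0,0],
    [1,0,0]
  ],
  "twist": [0,0,0,0,0]
}}

```text
clock: 50.48
position: [0.6154, -0.3114, 0.0296]
ee_rot: [0.0, 0.707, 0.0, 0.707]
ft_force: [-9.4, 5.3, 20.3]
grip_width: 0.0
```

Request:
{"api": "send_rows", "payload": {
  "grip": [255,255,255,255,255],
  "offset": [
    [-6,0,0],
    [-20,0,0],
    [-35,0,0],
    [-35,-2,-20],
    [-35,-4,-45]
  ],
  "twist": [0,0,0,0,0]
}}

```text
clock: 50.9
position: [0.5723, -0.3153, 0.0647]
ee_rot: [-0.001, 0.706, 0.0, 0.708]
ft_force: [-0.2, -0.1, 0.2]
grip_width: -0.001
```

Request:
{"api": "send_rows", "payload": {
  "grip": [255,255,255,255,255],
  "offset": [
    [0,-1,-15],
    [0,-1.8,-27],
    [0,-1.8,-27],
    [0,-1.8,-27],
    [0,-1.8,-27]
  ],
  "twist": [0,0,0,0,0]
}}

```text
clock: 51.32
position: [0.5447, -0.3169, 0.0635]
ee_rot: [-0.0, 0.707, 0.0, 0.708]
ft_force: [0.8, -0.5, 0.4]
grip_width: 0.001
```

Request:
{"api": "send_rows", "payload": {
  "grip": [255,255,255,255,255],
  "offset": [
    [5,0,0],
    [10,0,0],
    [15,0,0],
    [15,0,0],
    [15,0,0]
  ],
  "twist": [0,0,0,0,0]
}}

```text
clock: 51.73
position: [0.5431, -0.3169, 0.0471]
ee_rot: [0.0, 0.708, 0.0, 0.707]
ft_force: [0.3, -0.8, -0.3]
grip_width: 0.001
```

Run:
```python
from h import *
snap('wrist','w26.png')
plan(.5435,-.3172,.034,0)
```

```text
t 51.78 pos [ 0.5433 -0.3171  0.0475] yaw -0.01 f [ 0.5 -0.4 -0.8] g 0.004 tilt [-5.e-04  1.e-04 -1.e+00]
OFFSET [13.5 -0.1  0.2] TWIST -0.01
```

View pics/w26.png

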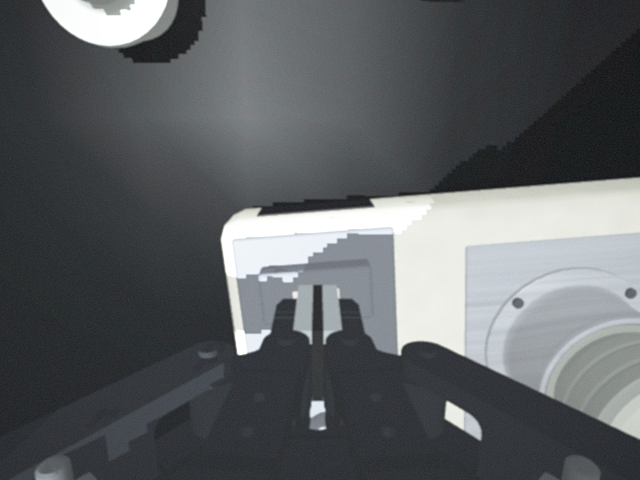

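Request:
{"api": "send_rows", "payload": {
  "grip": [255,255,255,255,255],
  "offset": [
    [4,0,0],
    [8,0,0],
    [12,0,0],
    [14,0,0],
    [15,0,0]
  ],
  "twist": [0,0,0,0,0]
}}

```text
clock: 52.2
position: [0.5433, -0.317, 0.0325]
ee_rot: [0.0, 0.707, 0.0, 0.707]
ft_force: [-0.5, 0.7, 3.3]
grip_width: 0.0
```

Request:
{"api": "send_rows", "payload": {
  "grip": [255,255,255,255,255],
  "offset": [
    [0.8,0,0],
    [1.6,0,0],
    [2.4,0,0],
    [2.4,0,0],
    [2.4,0,0]
  ],
  "twist": [0,0,0,0,0]
}}

```text
clock: 52.62
position: [0.5433, -0.3171, 0.0305]
ee_rot: [0.0, 0.707, 0.0, 0.707]
ft_force: [-3.0, 2.2, 4.4]
grip_width: -0.001
```

Request:
{"api": "send_rows", "payload": {
  "grip": [255,255,255,255,255],
  "offset": [
    [0.6,0,0],
    [1.2,0,0],
    [1.2,0,0],
    [1.2,0,0],
    [1.2,0,0]
  ],
  "twist": [0,0,0,0,0]
}}

```text
clock: 53.03
position: [0.5434, -0.3171, 0.0297]
ee_rot: [0.0, 0.707, 0.0, 0.707]
ft_force: [-4.6, 3.6, 10.1]
grip_width: -0.002
```

Request:
{"api": "send_rows", "payload": {
  "grip": [255,255,255,255,255],
  "offset": [
    [0.5,0,0],
    [1,0,0],
    [1,0,0],
    [1,0,0],
    [1,0,0]
  ],
  "twist": [0,0,0,0,0]
}}

```text
clock: 53.45
position: [0.5434, -0.3171, 0.0296]
ee_rot: [0.0, 0.707, 0.0, 0.707]
ft_force: [-8.5, 5.3, 18.6]
grip_width: 0.001
```

Request:
{"api": "send_rows", "payload": {
  "grip": [255,255,255,255,255],
  "offset": [
    [-6,0,0],
    [-25,0,0],
    [-60,0,0],
    [-100,-10,0],
    [-140,-40,-10]
  ],
  "twist": [0,0,0,0,0]
}}

```text
clock: 53.87
position: [0.5379, -0.3484, 0.1628]
ee_rot: [-0.002, 0.706, 0.002, 0.708]
ft_force: [0.5, -0.7, -0.1]
grip_width: 0.003
```

Request:
{"api": "send_rows", "payload": {
  "grip": [255,255,255,255,255],
  "offset": [
    [-10,0,-30],
    [-10,0,-60],
    [-10,0,-60],
    [-10,0,-60],
    [-10,0,-60]
  ],
  "twist": [0,0,0,0,0]
}}

```text
clock: 54.28
position: [0.4759, -0.3512, 0.1708]
ee_rot: [-0.0, 0.707, 0.0, 0.707]
ft_force: [1.1, 0.4, 0.3]
grip_width: 0.0
```

Request:
{"api": "send_rows", "payload": {
  "grip": [255,255,255,255,255],
  "offset": [
    [0,0,0],
    [0,0,0],
    [0,0,0],
    [0,0,0],
    [0,0,0]
  ],
  "twist": [0,0,0,0,0]
}}

```text
clock: 54.7
position: [0.4754, -0.3516, 0.1706]
ee_rot: [-0.0, 0.707, 0.0, 0.707]
ft_force: [0.2, 0.1, -0.3]
grip_width: 0.004
```

Run:
```python
from h import *
plan(.5,-.3,.2,0)
o,im,d=snap('wrist','w27.png')
for c in((.555,-.0193),(.563,-.1138),(.5706,-.2086)):
    ring(*c,.149,.028,cam='top')
for c in((.555,-.0193),(.563,-.1138),(.5706,-.2086)):
    ring(*c,.149,.028,cam='side')
o,im,d=snap('side'); cv2.imwrite('pics/s2.png',cv2.resize(im[150:330,230:430],None,fx=3,fy=3,interpolation=cv2.INTER_CUBIC))
keys()
```

```text
t 54.7 pos [ 0.4754 -0.3516  0.1706] yaw 0.01 f [ 0.2  0.1 -0.3] g 0.004 tilt [-4.e-04 -0.e+00 -1.e+00]
OFFSET [-29.4  51.6  24.6] TWIST 0.01
ring 0.5559 -0.0196 r 28.2 bb [ 0.5552 -0.0203] z 0.1488 76
ring 0.5641 -0.1143 r 28.2 bb [ 0.5635 -0.1142] z 0.148 82
ring 0.5709 -0.2088 r 28.2 bb [ 0.571  -0.2085] z 0.1482 74
ring 0.5577 -0.0185 r 30.5 bb [ 0.5577 -0.0185] z 0.1474 125
ring 0.5647 -0.1118 r 30.6 bb [ 0.5647 -0.1117] z 0.1473 114
ring 0.5717 -0.2081 r 31.1 bb [ 0.5727 -0.2075] z 0.1472 102
start [364. 315.] 0.83 [ 0.542  -0.3186  0.06  ]
comp [356, 298, 41, 32, 1038] mid [ 0.5424 -0.3084  0.0581] ext [21.4 25.7  2.7] zt 0.0587
```

View pics/w27.png

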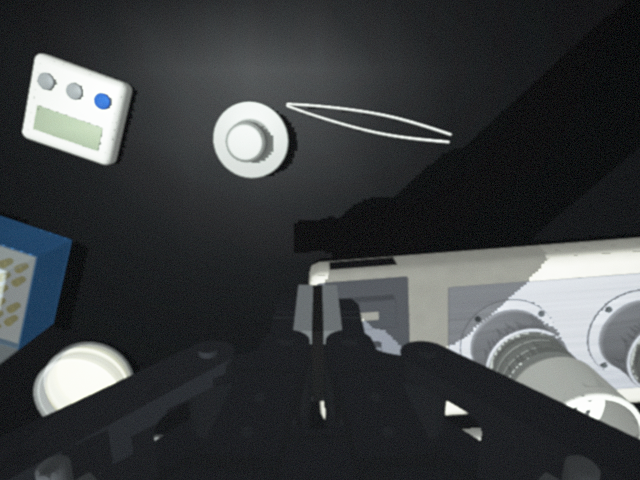

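View pics/s2.png

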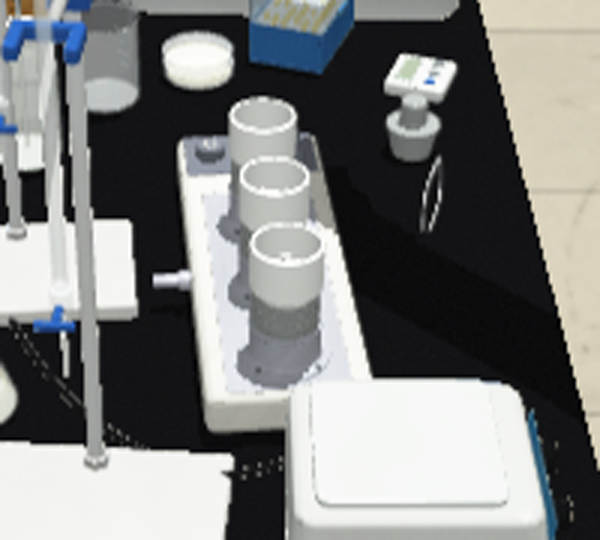

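```bash
python3 -c "
from h import *
print(manip.hand_in(), monitor.get_obs()['clock'])"
```

```text
the job is handed in; nothing more can be done
the job is handed in; nothing more can be done
```

The job is handed in, at about 55 s of the 208 s allowed. There were three funnels, so each of the three ports got a sleeve and then a funnel, and the blanking plug was not needed. Each cone was released about 1 mm above its resting height and never pushed. I then pressed the power key fully, let it up, and pressed the start key. I did not touch the vent key or the other things on the bench.

**Last checks:**
- **Cone heights:** The three sleeve rims read 103.2 to 103.4 mm (104 expected), and the funnel rims read 147 to 149 mm (149 expected). The cameras read about 1 mm low elsewhere, so I take all cones as loose. In the last pictures the funnels stand upright, centred within 1 to 3 mm of the measured ports.
- **Forces:** The largest reading while placing a cone was about 4 N, and it was sideways. The two keys bottomed at about 19 to 20 N.
- **Keys:** The start key was seen back up after pressing. I did not measure the power key's height again; it appears in the last side picture.

**Disagreements and a failed try:**
- **Fingertips:** They sit about 26 mm behind the reported TCP, not at it as the text says. My first grasp therefore closed above a sleeve without moving it. I measured the offset in the wrist picture and corrected for it.
- **Side camera:** It places the funnel rims 1 to 3 mm away from where the top camera puts them, about its calibration error.

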